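# Break down a stack of airframe practice parts

## Task

Take the stack of aluminium parts apart from the top, one piece at a time. First set each angle bracket upright on its foot inside the bin whose fixed sample bracket is of the same hand (left or right), both before touching the plates; then lay the shorter plate flat in the short cradle, and last the longer plate flat in the long cradle, each plate centred between the end stops and in line with its cradle. Let go of everything and leave the wash bottle and the wrench alone.

Things in the scene. Friction and masses are not known exactly. Their poses are not given: they have to be found in the camera images.
- left_bracket: Loose green angle bracket, 0.1 kg, standing on the strap. Foot 64 (x) x 44 (y) x 6 mm; upright flange along its +y edge, 8 mm thick (mid-plane at y = 18 mm), 64 long, top 40 mm above the underside; 10 mm gusset web, top 26 mm up, across the -x end: at the left seen from the open side facing the flange, so left-hand; dark hole by the other end. Grip the flange. Origin: centre of underside, z up.
- right_bracket: Loose green angle bracket, 0.1 kg, standing on the strap. Foot 64 (x) x 44 (y) x 6 mm; upright flange along its +y edge, 8 mm thick (mid-plane at y = 18 mm), 64 long, top 40 mm above the underside; 10 mm gusset web, top 26 mm up, across the +x end: at the right seen from the open side facing the flange, so right-hand; dark hole by the other end. Grip the flange. Origin: centre of underside, z up.
- strap: The shorter plate: bare aluminium with eight copper rivet heads flush in its top, 150 (x) x 52 (y) x 16 mm, about 0.34 kg. Loose; it lies on the doubler, and the two brackets stand side by side along its length on it. Origin: centre of its underside, z up.
- doubler: The longer plate: green-primed aluminium, 190 (x) x 60 (y) x 16 mm, about 0.49 kg. Loose; bottom of the stack, flat on the bench, its ends showing beyond the strap. Origin: centre of its underside, z up.
- left_bin: Fixed grey open bin, 120 x 120 x 30 mm high outside, walls and floor 5 mm. On its -x side a ledge 70 x 60, 15 mm high, bears a fixed bare-metal sample of the left-hand bracket: same size as the loose one, in line with the bin's axes, gusset at its -x end, centred 95 mm from the bin's, top 55 mm up. The two bins differ only in the sample. Origin: centre of the square bin's underside, z up.
- right_bin: Fixed grey open bin, 120 x 120 x 30 mm high outside, walls and floor 5 mm. On its -x side a ledge 70 x 60, 15 mm high, bears a fixed bare-metal sample of the right-hand bracket: same size as the loose one, in line with the bin's axes, gusset at its +x end, centred 95 mm from the bin's, top 55 mm up. The two bins differ only in the sample. Origin: centre of the square bin's underside, z up.
- short_cradle: Short cradle fixed to the bench: flat black rubber pad 68 mm wide (y), 4 mm thick, between two steel end stops 8 mm thick and 172 mm apart inside (along x), their tops 12 mm above the bench; long sides open. Place for the strap, 150 mm long. Origin: centre of the pad's underside, x along its length, z up.
- long_cradle: Long cradle fixed to the bench: flat black rubber pad 76 mm wide (y), 4 mm thick, between two steel end stops 8 mm thick and 212 mm apart inside (along x), their tops 12 mm above the bench; long sides open. Place for the doubler, 190 mm long. Origin: centre of the pad's underside, x along its length, z up.
- wash_bottle: Bystander: white squeeze bottle with red cap and spout, 68 mm across, 185 mm high, standing at the far side of the bench. Origin: centre of its base.
- wrench: Bystander: steel wrench lying at the far side of the bench. Origin: middle of its length, at the bench.
There are look-alikes about, which are no part of the job. Of the things shaped like the doubler, the green one is meant.

How it is judged:
By the outcome, as a careful person would: the job done as asked, in the order asked, and still so for the second after the job is handed in, with the robot touching nothing.
It also fails if it takes over 112 s, if anything falls off the work surface, if the arm or the gripper's body presses on something with over 40 N, if the wrist force passes 120 N, or if a joint passes its speed limit or range.

## Robot

A 7-joint arm with a two-finger parallel gripper is mounted at the origin on the work surface. World frame = base frame: x ahead of the robot, y to its left, z up, the work surface at z = 0. Lengths are in m, angles in rad, forces in N, time in s.
With the tool pointing down it reaches from about 0.425 to 0.95 m from the base axis. Payload 4.7 kg.
Tool frame: the origin (TCP) lies between the finger pads; the fingertips stand 17 mm ahead of it and the grasp point (between the pads) lies 2 mm behind it (bot.tips_ahead is the distance from the TCP to the fingertips, in m); z points along the fingers, y is the line along which they close (so a half turn about z gives the same grasp; the last joint's range is limited). The gripper opens to 85 mm and grips with 20 to 120 N. Pads are 22 mm wide; open, the fingers measure 114 mm over their backs; the gripper's body (76 mm by 85 mm) begins 54 mm behind the grasp point. The pads swing forward as they close: fully open they stand 13 mm farther back than shut.
Start: joints at [1.277, 0.469, -0.049, 1.532, 0.024, 1.141, -0.082], TCP at [0.177, -0.651, 0.248] pointing down, gripper open.
Joint ranges: [-2.59, 2.59], [-0.33, 1.99], [-1.39, 1.29], [0.1, 2.45], [-1.04, 4.18], [0.21, 1.99], [-2.66, 2.66]. Speed limits (rad/s): [2.57, 2.57, 3.14, 3.14, 3.14, 3.14, 3.14].

## Interface

Orientations are given as a unit quaternion [w, x, y, z].
In Python, from station import bot, viewer, order gives the robot as it stands.
- The arm moves only by the tool move_arm, never from a script. Its argument "increments" is text: rows parted by semicolons, each of 6 numbers parted by spaces: the shift along the tool's x, y, z in units of 0.5 m (1.0 is 0.5 m), then the turn, a rotation vector about the tool's x, y, z in units of 60 degrees (1.0 is 60 degrees). A call has 1 to 8 rows; each row is the pose to reach, as a shift and turn from the pose commanded when the call began, along the tool's axes at that moment; what a row does not reach only later rows make up. A row lasts 1/8 s, in which the tool goes at most 62.5 mm and 10.7 degrees, less where a joint would pass 70% of its speed; a pose out of reach is approached as far as the arm can. A call with a number of a shift or a turn outside -1 to 1 is refused whole. A call with a gripper value outside its range is refused whole. "grip" is the opening, from 0 (shut) to 1 (fully open), set as the call begins (left out, the last holds). The fingers move at their own pace and stop on an object; "force" is the grip in N (left out, the last holds). Time passes only in rows, so rows that repeat a pose let the fingers close. It gives the time, the measured TCP pose, the force, the opening and the grip force at its end, in the units of the state.
- bot.observe(): the state, without advancing time (a new reading comes with each control period).
- viewer.get_image(name): name is "scene" or "top"; returns (picture, depth): 480x640x3 uint8, red, green, blue; 480x640 float32, m along the optical axis (not along the pixel's ray), 0 where there is no reading.
- viewer.camera_info(name): a dict with "fx", "fy", "cx", "cy" (pixels), "k1" (the pictures are not rectified: a ray, as slopes to the right and down, at radius r is drawn at 1 + k1 r^2 times it, then the intrinsics apply), "T" (4x4, takes a point from camera to world coordinates). Camera axes: x right, y up, looking along -z (the intrinsics and any distortion apply to the point x, -y, -z); pixel columns grow to the right and rows downward; lengths in m; the calibration is good to about 2 mm. A picture is of the moment at which its call begins. camera_info takes no time and is no camera call.
- order.sign_off(): hands the job in; it is judged then, once.
The state is a dict: "time_s": time; "qpos": joint angles; "dq": joint speeds; "joint_torque": joint torques, N m; "tool_pos": TCP position; "tool_rot": TCP orientation; "wrist_force": force on the tool from outside, world axes, zero at the start; "torque": the same for the moment, N m; "opening": finger opening in m; "finger_force": force on a finger pad.
Only numpy, scipy, OpenCV 4.12 (cv2) and the standard library are available. Lean on these libraries where they do the work, as an engineer would, in place of code of your own. Each camera call takes 0.05 s, during which the arm holds its last target. There are 200 camera calls.

## Working session

There is one attempt and no reset: what is moved stays moved. The work goes in short steps, Python scripts to look and compute and a tool call to move; the robot and the scene stay as the last step left them, time stands still between calls to the robot, and variables do not carry over. Pictures are saved under pics/ and viewed, at most 14 in all, crops included, and the job is handed in when it is done.

Besides the shell and the picture viewer there is one more tool, called in YAML: its name, and indented under it one key for each argument. move_arm: Moves the arm, as the interface text tells. Its arguments: {"type":"object","properties":{"increments":{"type":"string"},"grip":{"type":"number"},"force":{"type":"number"}},"required":["increments"]}

```bash
ls; mkdir -p pics; python3 - <<'E'
from station import bot, viewer, order
import cv2, numpy as np
for n in ("scene","top"):
    im,d=viewer.get_image(n); cv2.imwrite(f"pics/{n}0.png",im[:,:,::-1]); np.savez(f"pics/{n}0.npz",im=im,d=d)
    i=viewer.camera_info(n); print(n,{k:(np.round(v,4).tolist() if k=="T" else v) for k,v in i.items()}, (d==0).mean())
o=bot.observe(); print(o)
E
```

```text
pics
scene {'fx': 612.86370178552, 'fy': 612.86370178552, 'cx': 309.5282079028952, 'cy': 242.01164115400897, 'k1': 0.0001602872447679062, 'T': [[-0.0586, -0.733, 0.6776, 1.3697], [0.9983, -0.0391, 0.0441, 0.0535], [-0.0058, 0.6791, 0.7341, 0.9735], [0.0, 0.0, 0.0, 1.0]]} 0.0040494791666666665
top {'fx': 476.95115224950246, 'fy': 476.95115224950246, 'cx': 328.24447137781334, 'cy': 244.77866605306556, 'k1': 0.011176914233393226, 'T': [[0.089, 0.9764, -0.1969, 0.2925], [-0.996, 0.0866, -0.0205, -0.0071], [-0.003, 0.1979, 0.9802, 1.1697], [0.0, 0.0, 0.0, 1.0]]} 0.003922526041666667
{'time_s': 0.1, 'qpos': array([ 1.2770649 ,  0.46939219, -0.04855286,  1.53354101,  0.02410159,
        1.14104135, -0.08230754]), 'dq': array([ 4.04024493e-04, -2.31414493e-03,  2.49511693e-05, -1.62236298e-03,
        1.54106998e-04, -8.35354717e-04,  2.01337585e-03]), 'joint_torque': array([ 5.00725182e-04, -5.11517537e+01, -4.68664861e-02, -2.38392037e+01,
        1.07494058e-02,  4.39368276e-03, -1.64478394e-05]), 'tool_pos': array([ 0.17654032, -0.65099738,  0.24735922]), 'tool_rot': array([-8.83900153e-04,  9.91246508e-01,  1.32021032e-01, -1.59901080e-04]), 'wrist_force': array([ 0.51987688,  0.21222181, -0.07859975]), 'torque': array([-0.00274779, -0.03795934, -0.03557827]), 'finger_force': 0.0, 'opening': 0.0851472117408933}
```

View pics/scene0.png

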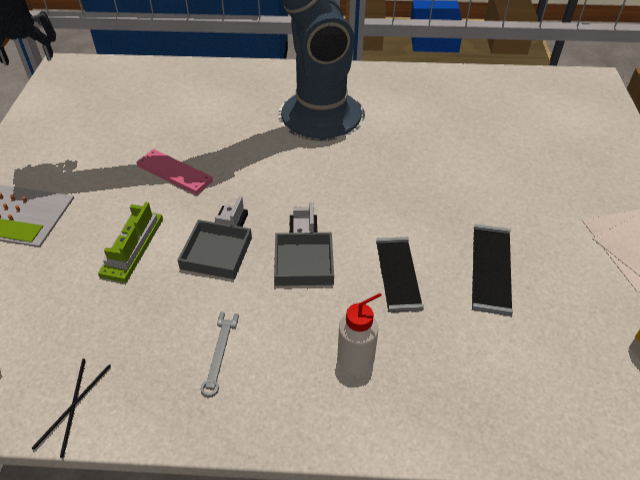

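View pics/top0.png

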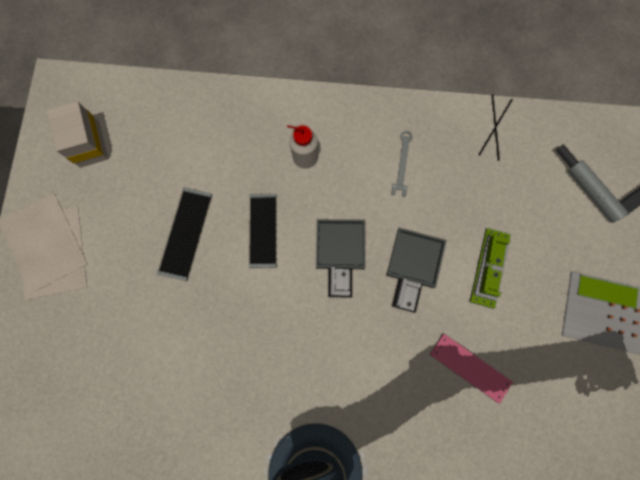

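The scene view shows the stack at (131,240), the bins at (215,248) and (304,258), and the cradles at (399,272) and (492,268). In the top view the stack is at (490,268). Next come the point clouds and enlarged crops.

```bash
cat > h.py <<'E'
import numpy as np, cv2
from station import bot, viewer, order
def shot(n,tag):
    im,d=viewer.get_image(n); np.savez(f"pics/{n}{tag}.npz",im=im,d=d); return im,d
def load(n,tag):
    z=np.load(f"pics/{n}{tag}.npz"); return z["im"],z["d"]
def cloud(n,d):
    i=viewer.camera_info(n); v,u=np.mgrid[0:480,0:640]
    x=(u-i["cx"])/i["fx"]; y=(v-i["cy"])/i["fy"]; a,b=x,y
    for _ in range(5):
        s=1+i["k1"]*(a*a+b*b); a,b=x/s,y/s
    P=np.stack([a*d,-b*d,-d],-1)@i["T"][:3,:3].T+i["T"][:3,3]
    P[d==0]=np.nan; return P
def proj(n,P):
    i=viewer.camera_info(n); T=i["T"]; q=(np.atleast_2d(P)-T[:3,3])@T[:3,:3]
    a,b=q[:,0]/-q[:,2],-q[:,1]/-q[:,2]; s=1+i["k1"]*(a*a+b*b)
    return np.stack([a*s*i["fx"]+i["cx"],b*s*i["fy"]+i["cy"]],-1)
def unproj(n,uv,z):
    "pixels -> points on plane at height z"
    i=viewer.camera_info(n); uv=np.atleast_2d(uv).astype(float)
    x=(uv-[i["cx"],i["cy"]])/[i["fx"],i["fy"]]; a=x
    for _ in range(5): a=x/(1+i["k1"]*(a**2).sum(1,keepdims=True))
    r=np.c_[a[:,0],-a[:,1],-np.ones(len(a))]@i["T"][:3,:3].T; o=i["T"][:3,3]
    return o+r*((z-o[2])/r[:,2])[:,None]
E
python3 - <<'E'
from h import *
for n in ("scene","top"):
    im,d=load(n,0); P=cloud(n,d); print(n)
    z=P[...,2]; 
    for c in {"scene":[(131,240),(215,248),(304,258),(399,272),(492,268)],"top":[(490,268),(417,258),(341,243),(263,231),(186,234)]}[n]:
        print(c,np.round(P[c[1],c[0]],4))
    m=(np.abs(z)<.02); print("bench z",np.nanmedian(z[m]), np.nanstd(z[m]))
a,_=load("scene",0); b,_=load("top",0)
A=cv2.resize(a[185:285,85:205],None,fx=6.6,fy=3*1,interpolation=cv2.INTER_CUBIC)
A=cv2.resize(a[190:290,90:340],(800,320),interpolation=cv2.INTER_CUBIC)
B=cv2.resize(b[215:320,310:520],(560,280),interpolation=cv2.INTER_CUBIC)
o=np.zeros((600,800,3),np.uint8); o[:320]=A; o[320:,:560]=B
cv2.imwrite("pics/crop0.png",o[:,:,::-1])
E
```

```text
scene
(131, 240) [ 0.5361 -0.3677  0.0555]
(215, 248) [ 0.5038 -0.2053  0.005 ]
(304, 258) [ 0.5203 -0.0137  0.0032]
(399, 272) [0.5496 0.1841 0.005 ]
(492, 268) [0.5273 0.3767 0.0036]
bench z 0.00036853607039266656 0.0032640492274696115
top
(490, 268) [ 0.4916 -0.3631  0.071 ]
(417, 258) [ 0.512  -0.204   0.0081]
(341, 243) [ 0.5332 -0.014   0.0075]
(263, 231) [0.5472 0.1834 0.0042]
(186, 234) [0.5231 0.3754 0.0014]
bench z 0.0016032377796242336 0.0033902710900289364
```

View pics/crop0.png

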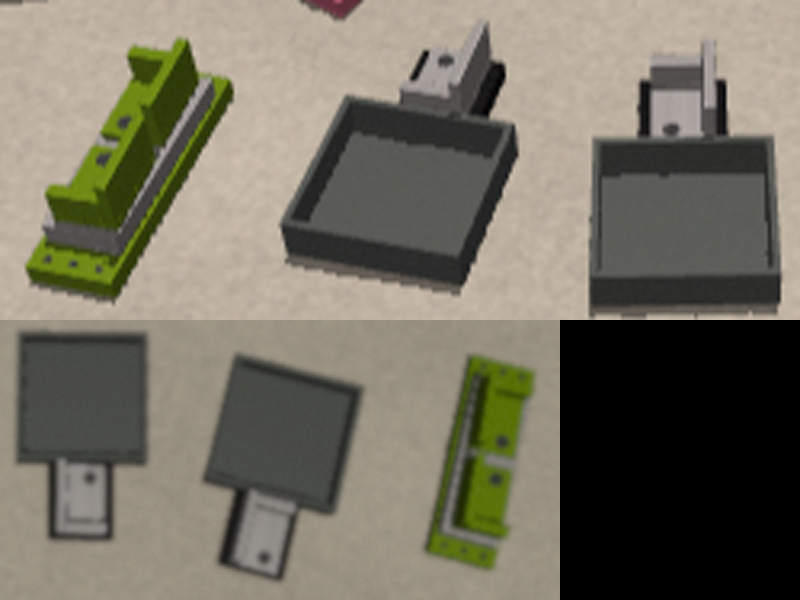

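The crop shows the near bracket on the stack with its flange on world +y and its gusset at the -x end, so it is left-hand. The far bracket is right-hand. The bin at y≈-0.014 has its sample's gusset at the -x end, so it is the left bin. The bin at y≈-0.2 has it at the +x end, so it is the right bin. Next I fit silhouettes in both views.

```bash
cat >> h.py <<'E'
from scipy.optimize import minimize
def box(x0,x1,y0,y1,z0,z1): return np.array([[x,y,z] for x in(x0,x1) for y in(y0,y1) for z in(z0,z1)])
def bracket(s,x=0,z=0):  # s=-1 left, +1 right
    g=(-32,-22) if s<0 else (22,32)
    B=[box(-32,32,-22,22,0,6),box(-32,32,14,22,0,40)]
    B+=[np.array([[a,b,c] for a in g for b,c in((-22,0),(-22,26),(22,0),(22,26))])]
    return [(b+[x,0,z])/1000 for b in B]
DBL=[box(-.095,.095,-.03,.03,0,.016)]
STR=[box(-.075,.075,-.026,.026,0,.016)]
def place(parts,p,z=0):
    c,s=np.cos(p[2]),np.sin(p[2]); R=np.array([[c,-s,0],[s,c,0],[0,0,1]])
    return [b@R.T+[p[0],p[1],z] for b in parts]
S=4
def render(n,parts,roi):
    u0,v0,u1,v1=roi; m=np.zeros(((v1-v0)*S,(u1-u0)*S),np.uint8)
    for b in parts:
        q=(proj(n,b)-[u0-.5,v0-.5])*S-.5
        cv2.fillConvexPoly(m,np.round(cv2.convexHull(q.astype(np.float32))*16).astype(np.int32),255,shift=4)
    return cv2.resize(m,(u1-u0,v1-v0),interpolation=cv2.INTER_AREA)/255.
def fit(views,parts,p0,z=0,fitz=False):
    """views: list of (name,mask,roi)"""
    def cost(p):
        P=place(parts,p,z+(p[3] if fitz else 0))
        return sum(np.abs(render(n,P,r)-m[r[1]:r[3],r[0]:r[2]]).sum() for n,m,r in views)
    p0=np.r_[p0,[0.]] if fitz else np.array(p0,float)
    for k in (1,.3):
        st=np.vstack([p0]+[p0+np.eye(len(p0))[i]*[.01,.01,.1,.01][i]*k for i in range(len(p0))])
        r=minimize(cost,p0,method="Nelder-Mead",options=dict(initial_simplex=st,xatol=1e-4,fatol=.05)); p0=r.x
    return p0,r.fun
def roi(n,c,h=.14,zz=.06):
    q=proj(n,box(c[0]-h,c[0]+h,c[1]-h,c[1]+h,0,zz)); a=q.min(0).astype(int);b=q.max(0).astype(int)
    return (max(a[0],0),max(a[1],0),min(b[0],640),min(b[1],480))
E
python3 - <<'E'
from h import *
print(bot.tips_ahead)
for n,px in (("scene",dict(bench=(260,330),floor=(215,248),samp=(228,212),green=(111,268),strap=(113,262),pad=(399,272),stop=(403,306))),("top",dict(bench=(300,320),floor=(417,258),samp=(407,292),green=(484,300),strap=(497,266),pad=(263,231),stop=(263,196)))):
    im,d=load(n,0)
    for k,(u,v) in px.items(): print(n,k,im[v-1:v+2,u-1:u+2].reshape(-1,3).mean(0).round())
def masks(n):
    im,_=load(n,0); i=im.astype(float); r,g,b=i[...,0],i[...,1],i[...,2]
    black=(i.max(2)<45).astype(float)
    neutral=((r/(b+1)<1.1)).astype(float)
    green=((g>1.6*b)&(g>50)&(g>r)).astype(np.uint8)
    green=cv2.morphologyEx(green,cv2.MORPH_CLOSE,np.ones((7,7))).astype(float)
    return black,neutral,green
M={n:masks(n) for n in("scene","top")}
o=np.hstack([np.vstack([(m*255).astype(np.uint8)[100:420] for m in M[n][1:]]) for n in M])
cv2.imwrite("pics/masks.png",cv2.resize(o,(800,400)))
bin_=[box(-.06,.06,-.06,.06,0,.03),box(-.13,-.06,-.03,.03,0,.015)]
def smp(s): return [b+[-.095,0,.015] for b in bracket(s)]
stack=DBL+[b+[0,0,.016] for b in STR]+bracket(-1,-33,32)+bracket(1,33,32)
jobs=dict(short=([box(-.086,.086,-.034,.034,0,.004)],0,(.548,.184,0)),long=([box(-.106,.106,-.038,.038,0,.004)],0,(.525,.376,-.2)),
 lbin=(bin_+smp(-1),1,(.53,-.014,0)),rbin=(bin_+smp(1),1,(.51,-.204,-.2)),stack=(stack,2,(.49,-.365,-.2)))
for k,(pt,mi,p0) in jobs.items():
    V=[(n,M[n][mi],roi(n,p0,.15,.07)) for n in M]
    for vv,lab in((V,"both"),(V[:1],"scene"),(V[1:],"top")):
        p,f=fit(vv,pt,p0); print(k,lab,np.round(p,4),round(f,1))
    p,f=fit(V,pt,p,fitz=True); print(k,"z",np.round(p,4),round(f,1))
E
```

```text
0.017
scene bench [190. 177. 162.]
scene floor [91. 91. 87.]
scene samp [162. 155. 152.]
scene green [ 87. 107.  19.]
scene strap [83. 80. 79.]
scene pad [29. 28. 26.]
scene stop [133. 134. 129.]
top bench [151. 143. 128.]
top floor [73. 75. 71.]
top samp [147. 144. 139.]
top green [ 83. 101.  29.]
top strap [113. 117.  94.]
top pad [21. 21. 19.]
top stop [86. 88. 84.]
short both [0.5485 0.1823 0.1101] 2664.0
short scene [0.5416 0.1817 0.1114] 1364.5
short top [0.5531 0.1858 0.0893] 1274.4
short z [ 0.5491  0.1826  0.1102 -0.0017] 2658.7
long both [ 0.5229  0.3765 -0.139 ] 771.7
long scene [ 0.5155  0.3775 -0.1391] 343.8
long top [ 0.5266  0.3779 -0.158 ] 388.0
long z [ 0.523   0.3769 -0.1403 -0.0024] 761.1Traceback (most recent call last):
  File "<stdin>", line 24, in <module>
  File "h.py", line 52, in fit
    r=minimize(cost,p0,method="Nelder-Mead",options=dict(initial_simplex=st,xatol=1e-4,fatol=.05)); p0=r.x
    res = _minimize_neldermead(fun, x0, args, callback, bounds=bounds,
                               **options)
    fxcc = func(xcc)
    fx = function(np.copy(x), *(wrapper_args + args))
  File "h.py", line 48, in cost
    return sum(np.abs(render(n,P,r)-m[r[1]:r[3],r[0]:r[2]]).sum() for n,m,r in views)
  File "h.py", line 48, in <genexpr>
    return sum(np.abs(render(n,P,r)-m[r[1]:r[3],r[0]:r[2]]).sum() for n,m,r in views)
                      ~~~~~~^^^^^^^
  File "h.py", line 41, in render
    q=(proj(n,b)-[u0-.5,v0-.5])*S-.5
       ~~~~^^^^^
  File "h.py", line 15, in proj
    i=viewer.camera_info(n); T=i["T"]; q=(np.atleast_2d(P)-T[:3,3])@T[:3,:3]
ValueError: time passes only in moves, steps and waits
```

View pics/masks.png

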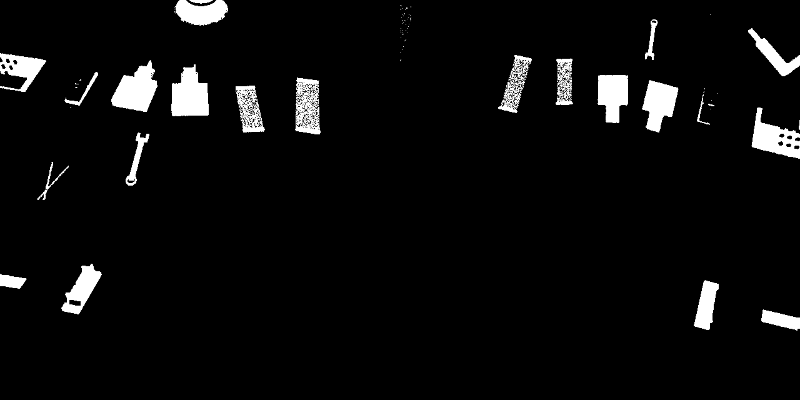

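The masks separate cleanly, but neighbours fall into the fit windows. I'll keep only the connected component at the seed, model the cradles with their stops, and cache the calibration.

```bash
cat >> h.py <<'E'
import os,pickle
if not os.path.exists("cam.pkl"): pickle.dump({n:viewer.camera_info(n) for n in("scene","top")},open("cam.pkl","wb"))
CAM=pickle.load(open("cam.pkl","rb"))
class viewer2:
    get_image=viewer.get_image
    camera_info=staticmethod(lambda n:CAM[n])
viewer=viewer2
def comp(m,uv,k=5):
    m=cv2.morphologyEx(m.astype(np.uint8),cv2.MORPH_CLOSE,np.ones((k,k)))
    _,L=cv2.connectedComponents(m); u,v=np.round(np.ravel(uv)).astype(int)
    return (L==L[v,u]).astype(float)
def colours(im):
    i=im.astype(float); r,g,b=i[...,0],i[...,1],i[...,2]
    return dict(neutral=(r/(b+1)<1.1)|(i.max(2)<45), green=(g>1.6*b)&(g>50)&(g>r))
bin_=[box(-.06,.06,-.06,.06,0,.03),box(-.13,-.06,-.03,.03,0,.015)]
def smp(s): return [b+[-.095,0,.015] for b in bracket(s)]
def cradle(L,w): return [box(-L-.008,L+.008,-w,w,0,.004)]+[box(*sorted((s*L,s*(L+.008))),-w,w,0,.012) for s in(-1,1)]
stack=DBL+[b+[0,0,.016] for b in STR]+bracket(-1,-33,32)+bracket(1,33,32)
E
cat > fit0.py <<'E'
from h import *
I={n:load(n,0)[0] for n in("scene","top")}
C={n:colours(I[n]) for n in I}
jobs=dict(short=(cradle(.086,.034),"neutral",(.548,.184,0)),long=(cradle(.106,.038),"neutral",(.525,.376,-.2)),
 lbin=(bin_+smp(-1),"neutral",(.53,-.014,0)),rbin=(bin_+smp(1),"neutral",(.51,-.204,-.2)),stack=(stack,"green",(.51,-.365,-.2)))
for k,(pt,c,p0) in jobs.items():
    V=[(n,comp(C[n][c],proj(n,[p0[0],p0[1],.04 if k=="stack" else 0]),9 if k=="stack" else 5),roi(n,p0,.17,.07)) for n in I]
    for vv,lab in((V,"both"),(V[:1],"scene"),(V[1:],"top")):
        p,f=fit(vv,pt,p0); print(k,lab,np.round(p,4),round(f,1),[int(v[1].sum()) for v in vv])
    p,f=fit(V,pt,p,fitz=True); print(k,"z",np.round(p,4),round(f,1))
E
python3 fit0.py
```

```text
short both [0.5504 0.1825 0.1101] 362.0 [2429, 1793]
short scene [0.5512 0.1828 0.1092] 91.7 [2429]
short top [0.5497 0.1837 0.1109] 254.7 [1793]
short z [ 0.5497  0.1832  0.1105 -0.0018] 335.0
long both [ 0.5251  0.3764 -0.1399] 424.7 [3212, 2504]
long scene [ 0.5255  0.3761 -0.1403] 108.1 [3212]
long top [ 0.5236  0.3784 -0.1415] 300.5 [2504]
long z [ 0.5243  0.3767 -0.1382 -0.002 ] 397.4
lbin both [ 0.5307 -0.0139  0.0818] 370.4 [3696, 2939]
lbin scene [ 0.5308 -0.0143  0.0749] 104.9 [3696]
lbin top [ 0.5297 -0.0116  0.0737] 245.4 [2939]
lbin z [ 0.5282 -0.0141  0.083  -0.0032] 347.3
rbin both [ 0.5129 -0.2016 -0.1754] 407.5 [3687, 3041]
rbin scene [ 0.5132 -0.2018 -0.1743] 116.3 [3687]
rbin top [ 0.5126 -0.1997 -0.1811] 280.3 [3041]
rbin z [ 0.5111 -0.2022 -0.1769 -0.0026] 385.9
stack both [ 0.5047 -0.3846 -0.1774] 411.2 [2477, 1897]
stack scene [ 0.5039 -0.3847 -0.1794] 169.7 [2477]
stack top [ 0.5045 -0.3832 -0.1901] 234.0 [1897]
stack z [ 5.051e-01 -3.842e-01 -1.794e-01  4.000e-04] 413.7
```

```bash
python3 - <<'E'
from h import *
p=np.array([.5045,-.384]); a=-.181; R=np.array([[np.cos(a),np.sin(a)],[-np.sin(a),np.cos(a)]])
for n in("scene","top"):
    im,d=load(n,0); P=cloud(n,d).reshape(-1,3); im=im.reshape(-1,3).astype(int)
    q=(P[:,:2]-p)@R.T; k=(abs(q[:,0])<.12)&(abs(q[:,1])<.05)
    for nm,lo,hi in(("near",-.075,0),("far",0,.075)):
        f=k&(q[:,0]>lo)&(q[:,0]<hi)&(P[:,2]>.062)
        Q=q[f]; A=np.polyfit(Q[:,0],Q[:,1],1)
        print(n,nm,f.sum(),"x",np.percentile(Q[:,0],[1,99]).round(4),"y",np.percentile(Q[:,1],[5,50,95]).round(4),"slope",A[0].round(3),"ztop",np.percentile(P[f,2],[50,90]).round(4))
    s=k&(abs(q[:,1])<.01)&(abs(q[:,0])<.06); print(n,"foot z",np.median(P[s,2]).round(4)); e=k&(abs(q[:,0])>.08)&(abs(q[:,0])<.092)&(abs(q[:,1])<.02); print("dbl z",np.median(P[e,2]).round(4))
# fit brackets upper part with green+height mask using both views jointly: stack parts with free bracket offsets
C={n:colours(load(n,0)[0])["green"] for n in("scene","top")}
V=[(n,comp(C[n],proj(n,[.5045,-.384,.04]),9),roi(n,(.505,-.384),.17,.07)) for n in C]
def cost(x):
    s=0
    P=place(DBL,x[:3])+place(STR,x[:3],.016)+place(bracket(-1),x[3:6],.032)+place(bracket(1),x[6:9],.032)
    return sum(np.abs(render(n,P,r)-m[r[1]:r[3],r[0]:r[2]]).sum() for n,m,r in V)
b=lambda dx:[p[0]+dx*np.cos(a),p[1]+dx*np.sin(a),a]
x0=np.array([*p,a,*b(-.033),*b(.033)])
st=np.vstack([x0]+[x0+np.eye(9)[i]*[.004,.004,.05][i%3] for i in range(9)])
r=minimize(cost,x0,method="Nelder-Mead",options=dict(initial_simplex=st,maxiter=1500,xatol=1e-4,fatol=.05))
print(r.fun,cost(x0),r.x.reshape(3,3).round(4))
for i in(3,6): print("in stack frame",((r.x[i:i+2]-p)@R.T).round(4))
E
```

```text
scene near 148 x [-0.0687 -0.0038] y [0.0144 0.0203 0.0231] slope 0.024 ztop [0.0702 0.0734]
scene far 171 x [0.005  0.0708] y [0.0166 0.0229 0.026 ] slope 0.03 ztop [0.0705 0.0738]
scene foot z 0.0396
dbl z 0.0172
top near 136 x [-0.0723 -0.0101] y [0.0153 0.0208 0.0239] slope 0.082 ztop [0.0723 0.075 ]
top far 133 x [0.0021 0.0649] y [0.0148 0.0227 0.0267] slope -0.051 ztop [0.0718 0.0749]
top foot z 0.0393
dbl z 0.0175
370.11764705882354 416.28235294117644 [[ 0.505  -0.3846 -0.1832]
 [ 0.4685 -0.3775 -0.1549]
 [ 0.5404 -0.3876 -0.1575]]
in stack frame [-0.0366 -0.0001]
in stack frame [0.0359 0.0029]
```

```bash
cat > inc.py <<'E'
"python3 inc.py x y z yaw[rad]  ... (several targets, each relative to the current pose)"
import sys,numpy as np
from scipy.spatial.transform import Rotation as Ro
from station import bot
o=bot.observe(); w,x,y,z=o["tool_rot"]; R=Ro.from_quat([x,y,z,w]); M=R.as_matrix()
print("t",o["time_s"],"pos",o["tool_pos"].round(4),"yaw",round(np.arctan2(M[1,0],M[0,0]),4),"tilt",M[2,:2].round(4),"open",round(o["opening"],4),"F",o["wrist_force"].round(1))
a=list(map(float,sys.argv[1:]))
for i in range(0,len(a),4):
    t=np.array(a[i:i+3]); yw=a[i+3]; T=Ro.from_matrix(np.array([[np.cos(yw),np.sin(yw),0],[np.sin(yw),-np.cos(yw),0],[0,0,-1]]))
    print(*((M.T@(t-o["tool_pos"]))/.5).round(4),*((R.inv()*T).as_rotvec()/(np.pi/3)).round(4))
E
python3 inc.py .5438 -.3694 .15 -.165 .5438 -.3694 .061 -.165
```

```text
t 0.1 pos [ 0.1765 -0.651   0.2474] yaw 0.2648 tilt [-0.0001 -0.0018] open 0.0851 F [ 0.5  0.2 -0.1]
0.8563 -0.351 0.1953 -0.0017 0.0004 0.4104
0.8564 -0.3506 0.3733 -0.0017 0.0004 0.4104
```

move_arm:
  increments: "0.8563 -0.351 0.1953 -0.0017 0 0.41;0.8563 -0.351 0.1953 -0.0017 0 0.41;0.8563 -0.351 0.1953 -0.0017 0 0.41;0.8563 -0.351 0.1953 -0.0017 0 0.41;0.8563 -0.351 0.1953 -0.0017 0 0.41;0.8563 -0.351 0.1953 -0.0017 0 0.41;0.8563 -0.351 0.1953 -0.0017 0 0.41;0.8563 -0.351 0.1953 -0.0017 0 0.41"
  grip: 0.5
  force: 40

```text
time_s: 1.1
tool_pos: [0.5467, -0.366, 0.1494]
tool_rot: [-0.0, 0.997, -0.08, -0.0]
wrist_force: [-0.2, 0.8, 0.7]
opening: 0.0425
finger_force: 0.0
```

```bash
python3 inc.py .5438 -.3694 .1 -.165 .5438 -.3694 .061 -.165
```

```text
t 1.1 pos [ 0.5467 -0.366   0.1494] yaw -0.1598 tilt [-0.0003 -0.0006] open 0.0425 F [-0.2  0.8  0.7]
-0.0045 0.0076 0.0988 -0.0005 0.0003 0.005
-0.0045 0.0077 0.1768 -0.0005 0.0003 0.005
```

move_arm:
  increments: "0 0 0.05 0 0 0;0 0 0.08 0 0 0;0 0 0.08 0 0 0;0 0 0.08 0 0 0"

```text
time_s: 1.6
tool_pos: [0.5439, -0.3711, 0.1114]
tool_rot: [0.001, 0.997, -0.083, 0.001]
wrist_force: [-0.2, 0.3, -0.2]
opening: 0.0424
finger_force: 0.0
```

```bash
python3 - <<'E'
from h import *
im,d=shot("scene","g1"); b,_=shot("top","g1")
o=np.zeros((400,800,3),np.uint8)
o[:,:400]=cv2.resize(im[160:300,60:200],(400,400),interpolation=cv2.INTER_CUBIC)
o[:,400:]=cv2.resize(b[200:330,420:550],(400,400),interpolation=cv2.INTER_CUBIC)
cv2.imwrite("pics/g1.png",o[:,:,::-1])
E
python3 inc.py .5438 -.3694 .061 -.165
```

```text
t 1.7 pos [ 0.5442 -0.3709  0.1118] yaw -0.1655 tilt [0.0021 0.0026] open 0.043 F [-0.1  0.2  0.4]
-0.0015 -0.0032 0.1016 0.0024 -0.002 -0.0005
```

View pics/g1.png

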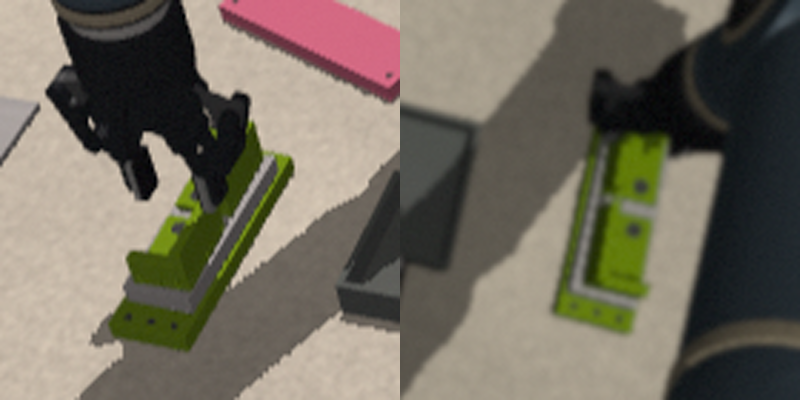

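The crop shows the fingers, tips at about (140,190) and (210,195), straddling the far bracket's flange. Going down and gripping.

move_arm:
  increments: "0 -0.002 0.05 0 0 0;0 -0.002 0.09 0 0 0;0 -0.002 0.101 0 0 0;0 -0.002 0.101 0 0 0"

```text
time_s: 2.2
tool_pos: [0.5441, -0.3693, 0.06]
tool_rot: [0.001, 0.997, -0.082, -0.0]
wrist_force: [0.2, -0.3, -0.7]
opening: 0.043
finger_force: 0.0
```

move_arm:
  increments: "0 0 0 0 0 0;0 0 0 0 0 0;0 0 0 0 0 0;0 0 0 0 0 0;0 0 0 0 0 0"
  grip: 0
  force: 40

```text
time_s: 2.82
tool_pos: [0.5447, -0.3695, 0.061]
tool_rot: [0.001, 0.997, -0.082, 0.001]
wrist_force: [-1.1, 1.3, 6.3]
opening: 0.0075
finger_force: 40.8
```

```bash
python3 inc.py .5438 -.3694 .16 -.165
```

```text
t 2.825 pos [ 0.5447 -0.3695  0.061 ] yaw -0.1645 tilt [0.0018 0.0023] open 0.0075 F [-1.1  1.3  6.3]
-0.0015 0.0006 -0.1979 0.0022 -0.0017 0.0005
```

```bash
python3 inc.py .5447 -.3695 .11 -.165 .5162 -.1833 .11 -.177 
```

```text
t 2.825 pos [ 0.5447 -0.3695  0.061 ] yaw -0.1645 tilt [0.0018 0.0023] open 0.0075 F [-1.1  1.3  6.3]
0.0001 0.0002 -0.0979 0.0022 -0.0017 0.0005
-0.1171 -0.3578 -0.099 0.0022 -0.0018 0.0119
```

move_arm:
  increments: "0 0 -0.05 0 0 0;0 0 -0.1 0 0 0;-0.03 -0.1 -0.1 0.002 -0.002 0.012;-0.06 -0.2 -0.1 0.002 -0.002 0.012;-0.1 -0.3 -0.1 0.002 -0.002 0.012;-0.117 -0.358 -0.1 0.002 -0.002 0.012;-0.117 -0.358 -0.1 0.002 -0.002 0.012;-0.117 -0.358 -0.1 0.002 -0.002 0.012"

```text
time_s: 3.82
tool_pos: [0.5156, -0.1839, 0.1096]
tool_rot: [0.0, 0.996, -0.089, -0.001]
wrist_force: [0.3, -0.6, -1.3]
opening: 0.0076
finger_force: 40.0
```

```bash
python3 - <<'E'
from h import *
im,d=shot("scene","g2"); b,_=shot("top","g2")
o=np.zeros((400,800,3),np.uint8)
o[:,:400]=cv2.resize(im[150:310,90:250],(400,400),interpolation=cv2.INTER_CUBIC)
o[:,400:]=cv2.resize(b[190:330,390:530],(400,400),interpolation=cv2.INTER_CUBIC)
cv2.imwrite("pics/g2.png",o[:,:,::-1])
E
python3 inc.py .5162 -.1833 .06 -.177 .5162 -.1833 .036 -.177
```

```text
t 3.925 pos [ 0.5156 -0.1846  0.1096] yaw -0.1794 tilt [-0.0018  0.0004] open 0.0072 F [-0.2 -0.6 -1.7]
0.0008 -0.0027 0.0992 0.0004 0.0017 -0.0023
0.0009 -0.0027 0.1472 0.0004 0.0017 -0.0023
```

View pics/g2.png

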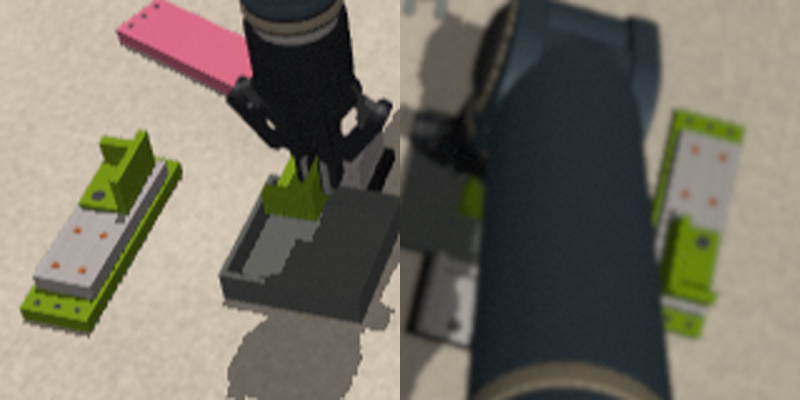

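The crop shows the far bracket gripped upright above the right bin at (295,190), with its gusset facing the far side. The rest of the stack is undisturbed at (100,230). Lowering.

move_arm:
  increments: "0 -0.002 0.06 0 0.001 0;0 -0.002 0.1 0 0.001 0;0 -0.002 0.13 0 0.001 0;0 -0.002 0.144 0 0.001 0;0 -0.002 0.15 0 0.001 0;0 -0.002 0.15 0 0.001 0"

```text
time_s: 4.68
tool_pos: [0.5161, -0.1821, 0.0352]
tool_rot: [-0.0, 0.996, -0.088, 0.0]
wrist_force: [-0.1, 0.1, -1.7]
opening: 0.0074
finger_force: 40.0
```

move_arm:
  increments: "0 0 0.002 0 0 0;0 0 0.004 0 0 0;0 0 0.004 0 0 0"

```text
time_s: 5.05
tool_pos: [0.5163, -0.182, 0.034]
tool_rot: [-0.0, 0.996, -0.088, 0.0]
wrist_force: [-1.4, 0.5, 6.3]
opening: 0.0073
finger_force: 40.9
```

move_arm:
  increments: "0 0 0 0 0 0;0 0 0 0 0 0;0 0 0 0 0 0"
  grip: 0.3

```text
time_s: 5.42
tool_pos: [0.5159, -0.1819, 0.0328]
tool_rot: [-0.0, 0.996, -0.088, -0.0]
wrist_force: [0.8, -0.3, -0.0]
opening: 0.0255
finger_force: 0.0
```

```bash
python3 inc.py .5162 -.1833 .12 -.177 .4721 -.3582 .12 -.165 .4721 -.3582 .061 -.165; python3 -c "
import numpy as np
a=-.181
print(.5045-.0365*np.cos(a)-.0195*np.sin(a),-.384-.0365*np.sin(a)+.0195*np.cos(a))"
```

```text
t 5.425 pos [ 0.5159 -0.1819  0.0328] yaw -0.1771 tilt [-0.0006 -0.0003] open 0.0255 F [ 0.8 -0.3 -0. ]
0.001 0.0025 -0.1744 -0.0003 0.0005 -0.0001
-0.0242 0.3624 -0.1745 -0.0003 0.0005 -0.0115
-0.0241 0.3624 -0.0565 -0.0003 0.0005 -0.0115
0.4721065176317976 -0.358248062207652
```

move_arm:
  increments: "0 0 -0.06 0 0 0;0 0 -0.12 0 0 0;0 0 -0.175 0 0 0;-0.008 0.12 -0.175 0 0 -0.01;-0.016 0.24 -0.175 0 0 -0.011;-0.024 0.362 -0.175 0 0 -0.011;-0.024 0.362 -0.175 0 0 -0.011;-0.024 0.362 -0.175 0 0 -0.011"

```text
time_s: 6.42
tool_pos: [0.4721, -0.3576, 0.12]
tool_rot: [-0.001, 0.997, -0.083, -0.0]
wrist_force: [-0.0, 0.4, -0.3]
opening: 0.0255
finger_force: 0.0
```

```bash
python3 - <<'E'
from h import *
im,d=shot("scene","g3"); b,_=shot("top","g3")
# refit near bracket (scene only green above strap) via cloud
p=np.array([.5045,-.384]); a=-.181; R=np.array([[np.cos(a),np.sin(a)],[-np.sin(a),np.cos(a)]])
P=cloud("scene",d).reshape(-1,3); q=(P[:,:2]-p)@R.T
g=colours(im)["green"].ravel()
f=g&(q[:,0]>-.08)&(q[:,0]<0.01)&(abs(q[:,1])<.04)&(P[:,2]>.062)&(P[:,2]<.08)
print(f.sum(),np.percentile(q[f,0],[1,99]),np.percentile(q[f,1],[5,50,95]))
o=np.zeros((400,800,3),np.uint8)
o[:,:400]=cv2.resize(im[150:310,90:250],(400,400),interpolation=cv2.INTER_CUBIC)
o[:,400:]=cv2.resize(b[190:330,390:530],(400,400),interpolation=cv2.INTER_CUBIC)
cv2.imwrite("pics/g3.png",o[:,:,::-1])
E
python3 inc.py .4721 -.3582 .061 -.165
```

```text
137 [-0.06663961 -0.00240219] [0.01500593 0.02096716 0.02350552]
t 6.525 pos [ 0.4729 -0.3562  0.1201] yaw -0.163 tilt [-0.0008 -0.0015] open 0.0257 F [ 0.3  0.4 -0.3]
-0.0008 0.0044 0.1182 -0.0014 0.0008 0.002
```

View pics/g3.png

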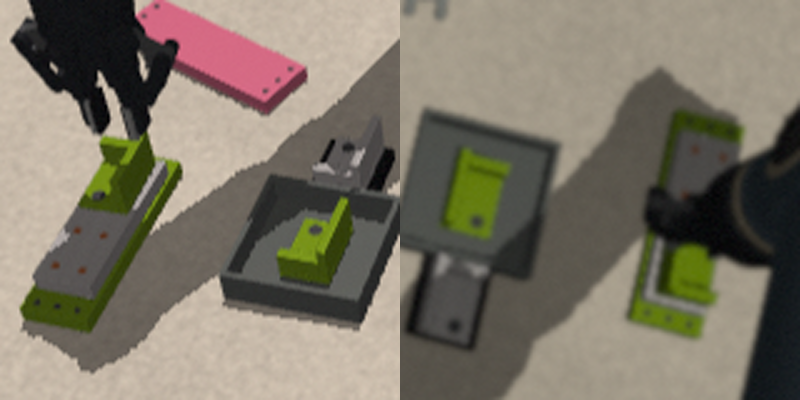

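The right-hand bracket stands centred in its bin, at (315,250) in the crop, with the gusset at the far end like the sample. Now the left bracket.

move_arm:
  increments: "-0.001 0.003 0 0 0 0.002;-0.001 0.003 0.06 -0.001 0 0.002;-0.001 0.003 0.1 -0.001 0 0.002;-0.001 0.003 0.118 -0.001 0 0.002;-0.001 0.003 0.118 -0.001 0 0.002"
  grip: 0.5

```text
time_s: 7.15
tool_pos: [0.4715, -0.3589, 0.061]
tool_rot: [0.0, 0.997, -0.083, -0.001]
wrist_force: [-1.5, -0.1, 1.2]
opening: 0.0426
finger_force: 0.0
```

move_arm:
  increments: "0 0 0 0 0 0;0 0 0 0 0 0;0 0 0 0 0 0;0 0 0 0 0 0;0 0 0 0 0 0"
  grip: 0
  force: 40

```text
time_s: 7.78
tool_pos: [0.472, -0.3599, 0.0623]
tool_rot: [0.001, 0.996, -0.084, 0.0]
wrist_force: [-0.4, -0.1, 6.1]
opening: 0.007
finger_force: 40.3
```

```bash
python3 inc.py .4721 -.3582 .12 -.165 .5291 .0044 .12 .08 .5291 .0044 .036 .08
```

```text
t 7.775 pos [ 0.472  -0.3599  0.0623] yaw -0.1678 tilt [0.001  0.0015] open 0.007 F [-0.4 -0.1  6.1]
-0.0002 -0.0031 -0.1155 0.0014 -0.0009 -0.0027
-0.009 -0.7372 -0.1166 0.0015 -0.0008 -0.2366
-0.0091 -0.7374 0.0514 0.0015 -0.0008 -0.2366
```

move_arm:
  increments: "0 0 -0.06 0 0 0;0 0 -0.115 0 0 0;-0.001 -0.12 -0.116 0 0 -0.1;-0.003 -0.24 -0.116 0 0 -0.15;-0.005 -0.36 -0.116 0 0 -0.2;-0.007 -0.48 -0.116 0 0 -0.236;-0.008 -0.6 -0.116 0.001 -0.001 -0.236;-0.009 -0.737 -0.116 0.001 -0.001 -0.236"

```text
time_s: 8.78
tool_pos: [0.5273, 0.0003, 0.1188]
tool_rot: [-0.0, 0.999, 0.039, -0.001]
wrist_force: [1.5, 0.1, -0.9]
opening: 0.0074
finger_force: 39.3
```

move_arm:
  increments: "0 0 0 0 0 0;0 0 0 0 0 0;0 0 0 0 0 0"

```text
time_s: 9.15
tool_pos: [0.5271, -0.0031, 0.1187]
tool_rot: [0.0, 0.999, 0.038, -0.001]
wrist_force: [0.8, -0.8, -0.6]
opening: 0.0073
finger_force: 39.4
```

```bash
python3 - <<'E'
from h import *
im,d=shot("scene","g4")
cv2.imwrite("pics/g4.png",cv2.resize(im[140:310,70:360],(800,470))[:,:,::-1])
E
python3 inc.py .5291 .0044 .036 .08
```

```text
t 9.2 pos [ 0.5272 -0.0031  0.1188] yaw 0.0763 tilt [-0.0023  0.0001] open 0.0072 F [ 0.3  0.  -1.9]
0.0052 -0.0147 0.1656 0.0 0.0022 -0.0035
```

View pics/g4.png

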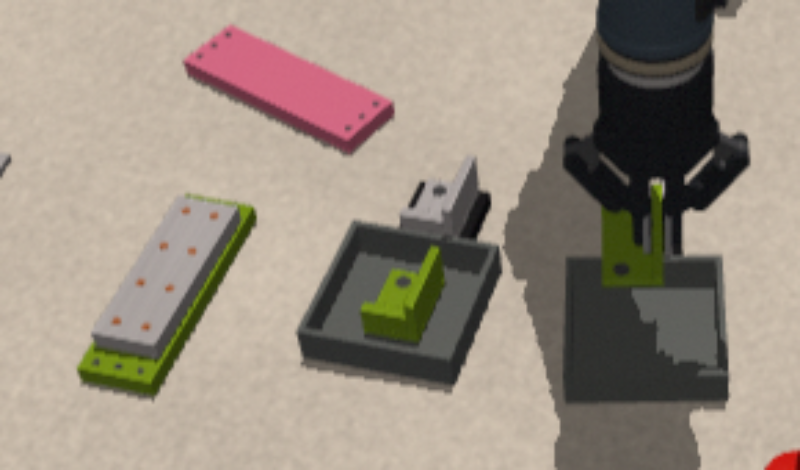

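The left bracket is held upright over the left bin at (640,230). The strap and doubler lie clear at (170,290). Lowering.

move_arm:
  increments: "0.005 -0.0145 0.02 0 0.002 -0.003;0.005 -0.0145 0.08 0 0.002 -0.003;0.005 -0.0145 0.13 0 0.002 -0.003;0.005 -0.0145 0.158 0 0.002 -0.003;0.005 -0.0145 0.163 0 0.002 -0.003;0.005 -0.0145 0.168 0 0.002 -0.003;0.005 -0.0145 0.17 0 0.002 -0.003"

```text
time_s: 10.07
tool_pos: [0.53, 0.0064, 0.0352]
tool_rot: [-0.0, 0.999, 0.041, 0.001]
wrist_force: [-3.3, 0.4, 10.6]
opening: 0.0074
finger_force: 41.0
```

Contact at the expected height. Releasing and lifting.

move_arm:
  increments: "0 0 0 0 0 0;0 0 0 0 0 0;0 0 0 0 0 0;0 0 -0.06 0 0 0;0 0 -0.12 0 0 0;0 0 -0.18 0 0 0;0 0 -0.24 0 0 0;0 0 -0.3 0 0 0"
  grip: 0.3

```text
time_s: 11.08
tool_pos: [0.5291, 0.0061, 0.185]
tool_rot: [-0.0, 0.999, 0.041, 0.0]
wrist_force: [0.9, -0.7, 0.8]
opening: 0.0255
finger_force: 0.0
```

```bash
python3 - <<'E'
from h import *
I={n:shot(n,"g5")[0] for n in("scene","top")}
V=[];W=[]
for n in I:
    i=I[n].astype(float); r,g,b=i[...,0],i[...,1],i[...,2]
    gr=colours(I[n])["green"]; c=proj(n,[.505,-.384,.03])[0]
    ro=roi(n,(.505,-.384),.13,.04); M=np.zeros((480,640),bool); M[ro[1]:ro[3],ro[0]:ro[2]]=1
    full=comp((gr|(r/(b+1)<1.1))&M,c,7)     # strap colour neutral + green
    V.append((n,full,ro))
    # strap: inside full, not green, rivets filled
    s=(full>0)&~gr&(r/(b+1)<4); s=cv2.morphologyEx(s.astype(np.uint8),cv2.MORPH_OPEN,np.ones((3,3)))
    W.append((n,comp(s,proj(n,[.505,-.384,.032]),7),ro))
for lab,v in(("both",slice(0,2)),("scene",slice(0,1)),("top",slice(1,2))):
    ps,f=fit(W[v],STR,(.505,-.383,-.18),.016); print("strap",lab,ps.round(4),round(f,1))
    S_=place(STR,ps,.016)
    def cost(p): 
        P=place(DBL,p)+S_; return sum(np.abs(render(n,P,r)-m[r[1]:r[3],r[0]:r[2]]).sum() for n,m,r in V[v])
    x0=np.array([.505,-.3845,-.18]); q=minimize(cost,x0,method="Nelder-Mead",options=dict(initial_simplex=np.vstack([x0]+[x0+e for e in np.diag([.005,.005,.05])]),xatol=1e-4)); print("dbl",lab,q.x.round(4),round(q.fun,1))
for n,m,ro in W+V: print(n,m.sum())
P=cloud("scene",np.load("pics/sceneg5.npz")["d"]); print("strap top z",np.nanmedian(P[...,2][W[0][1]>0]).round(4))
a,b=I["scene"],I["top"]
o=np.zeros((400,800,3),np.uint8)
A=a[150:310,80:340].copy(); A[(W[0][1]>0)[150:310,80:340]]//=2
o[:,:]=cv2.resize(A,(800,400))
cv2.imwrite("pics/g5.png",o[:,:,::-1])
E
```

```text
strap both [ 0.5031 -0.3829 -0.189 ] 176.1
dbl both [ 0.505  -0.3851 -0.1838] 261.0
strap scene [ 0.5038 -0.3835 -0.1937] 61.6
dbl scene [ 0.5053 -0.3858 -0.1805] 83.5
strap top [ 0.5024 -0.3816 -0.1892] 90.0
dbl top [ 0.5049 -0.3842 -0.1866] 158.7
scene 1580.0
top 1407.0
scene 2311.0
top 1922.0
strap top z 0.0318
```

View pics/g5.png

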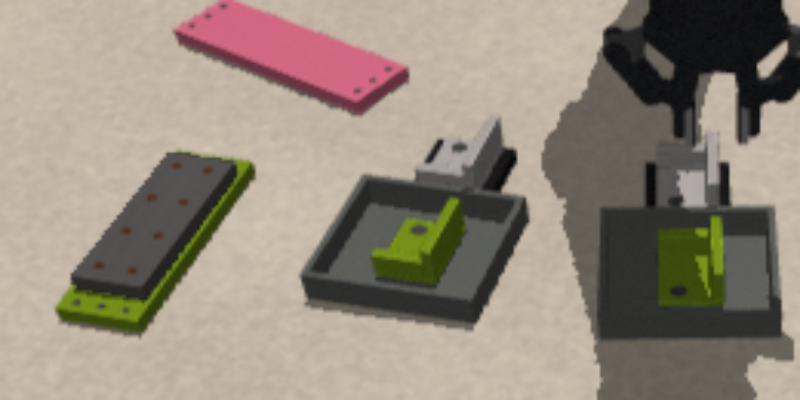

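Both brackets stand in their bins, at (420,245) and (690,265) in the crop. The strap mask covers the strap properly. Next I move over the strap and measure how far the tips reach at a wide opening.

```bash
python3 inc.py .5033 -.383 .12 -.19
```

```text
t 11.175 pos [0.5314 0.0064 0.1873] yaw 0.0825 tilt [ 0.0074 -0.0003] open 0.0256 F [ 0.5 -0.3  0.2]
-0.1212 0.7715 0.1335 -0.0012 -0.007 0.2603
```

move_arm:
  increments: "-0.12 0.77 0.133 0 -0.003 0.26;-0.12 0.77 0.133 0 -0.003 0.26;-0.12 0.77 0.133 0 -0.003 0.26;-0.12 0.77 0.133 0 -0.003 0.26;-0.12 0.77 0.133 0 -0.003 0.26;-0.12 0.77 0.133 0 -0.003 0.26;-0.12 0.77 0.133 0 -0.003 0.26;-0.12 0.77 0.133 0 -0.003 0.26"
  grip: 0.85

```text
time_s: 12.18
tool_pos: [0.5002, -0.3831, 0.116]
tool_rot: [-0.001, 0.995, -0.096, -0.002]
wrist_force: [-0.1, 0.8, -0.5]
opening: 0.0725
finger_force: 0.0
```

```bash
python3 - <<'E'
from h import *
P=cloud("scene",load("scene","g5")[1]); 
def tips(P,c,yaw,lo,hi):
    q=P.reshape(-1,3)-[c[0],c[1],0]; y=-q[:,0]*np.sin(yaw)+q[:,1]*np.cos(yaw); x=q[:,0]*np.cos(yaw)+q[:,1]*np.sin(yaw)
    for s in(-1,1):
        m=(y*s>0)&(abs(y)<.06)&(abs(x)<.03)&(q[:,2]>lo)&(q[:,2]<hi)
        print(s,m.sum(),np.sort(q[m,2])[:12].round(4))
tips(P,(.5302,.0063),.08,.12,.25)
im,d=shot("scene","g6"); o=bot.observe(); print(o["tool_pos"],o["opening"])
tips(cloud("scene",d),o["tool_pos"],-.19,.06,.2)
a=im[170:290,70:230]; cv2.imwrite("pics/g6.png",cv2.resize(a,(640,480),interpolation=cv2.INTER_CUBIC)[:,:,::-1])
E
python3 inc.py .5033 -.383 .038 -.19
```

```text
-1 439 [0.1696 0.1708 0.1724 0.1726 0.1738 0.1749 0.1755 0.1761 0.1768 0.1776
 0.1778 0.1781]
1 445 [0.1719 0.1727 0.1727 0.1738 0.1747 0.1752 0.1756 0.1756 0.1757 0.1763
 0.1766 0.1781]
[ 0.50128952 -0.38099693  0.11645963] 0.07222840604596947
-1 488 [0.1079 0.1084 0.1086 0.1091 0.1097 0.1104 0.1104 0.1106 0.1107 0.1109
 0.1113 0.1115]
1 530 [0.1094 0.1094 0.1095 0.1108 0.1129 0.1136 0.114  0.1143 0.1144 0.1152
 0.1158 0.1159]
t 12.225 pos [ 0.5013 -0.381   0.1165] yaw -0.1891 tilt [-0.0041 -0.002 ] open 0.0722 F [ 0.5 -0.3  0.8]
0.0053 0.0035 0.1569 -0.0019 0.0039 0.0008
```

View pics/g6.png

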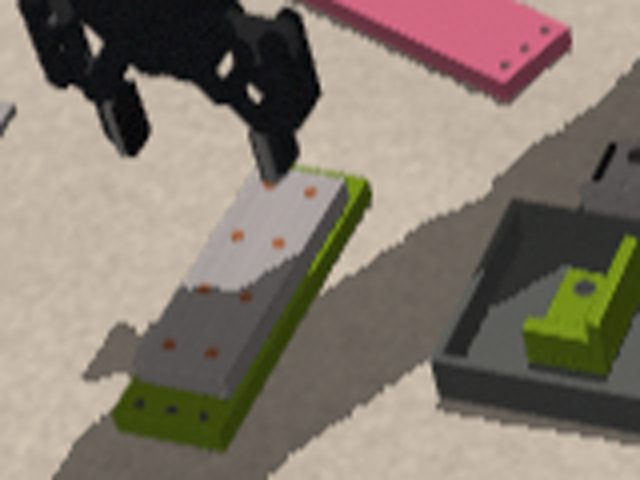

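The crop shows the open fingers, tips at about (130,150) and (275,180), over the strap. The depth shows the tips only about 8 mm ahead of the TCP at this opening, so I estimate 12 mm at 52 mm. That sets TCP z ≈ 0.032.

move_arm:
  increments: "0.005 0.004 0.03 -0.001 0.003 0;0.005 0.004 0.09 -0.001 0.003 0;0.005 0.004 0.14 -0.001 0.003 0;0.005 0.004 0.16 -0.001 0.003 0;0.005 0.004 0.166 -0.001 0.003 0;0.005 0.004 0.166 -0.001 0.003 0"

```text
time_s: 12.98
tool_pos: [0.5038, -0.3846, 0.0349]
tool_rot: [0.001, 0.996, -0.094, 0.001]
wrist_force: [-0.5, 0.8, 0.2]
opening: 0.0727
finger_force: 0.0
```

```bash
python3 inc.py .5033 -.383 .032 -.19
```

```text
t 12.975 pos [ 0.5038 -0.3846  0.0349] yaw -0.189 tilt [0.0014 0.0011] open 0.0727 F [-0.5  0.8  0.2]
-0.0015 -0.0031 0.0057 0.001 -0.0013 0.001
```

move_arm:
  increments: "-0.001 -0.002 0.005 0.001 -0.001 0;-0.001 -0.002 0.005 0.001 -0.001 0"

```text
time_s: 13.22
tool_pos: [0.503, -0.3838, 0.0322]
tool_rot: [-0.0, 0.996, -0.095, -0.0]
wrist_force: [-0.7, -0.1, -0.3]
opening: 0.0725
finger_force: 0.0
```

move_arm:
  increments: "0 0 0 0 0 0;0 0 0 0 0 0;0 0 0 0 0 0;0 0 0 0 0 0"
  grip: 0
  force: 60

```text
time_s: 13.72
tool_pos: [0.5033, -0.384, 0.0325]
tool_rot: [0.0, 0.996, -0.095, 0.0]
wrist_force: [-0.0, -0.2, 5.8]
opening: 0.0504
finger_force: 65.5
```

```bash
python3 inc.py .5033 -.383 .08 -.19
```

```text
t 13.725 pos [ 0.5033 -0.384   0.0325] yaw -0.1897 tilt [0.0004 0.0001] open 0.0504 F [-0.  -0.2  5.8]
-0.0003 -0.0019 -0.095 0.0001 -0.0003 0.0002
```

move_arm:
  increments: "0 0 -0.02 0 0 0;0 0 -0.06 0 0 0;0 0 -0.12 0 0 0;0 0 -0.18 0 0 0;0 -0.05 -0.21 0 0 -0.02;0 -0.15 -0.22 0 0 -0.07;0 -0.26 -0.22 0 0 -0.12;0 -0.37 -0.22 0 0 -0.17"

```text
time_s: 14.72
tool_pos: [0.5376, -0.1989, 0.1423]
tool_rot: [-0.001, 1.0, -0.004, -0.0]
wrist_force: [1.7, -0.3, -2.7]
opening: 0.0506
finger_force: 64.6
```

```bash
python3 inc.py .5505 .183 .14 .11; python3 - <<'E'
from h import *
print(unproj("top",[[303,150]],.1),unproj("scene",[[355,378]],0.))
E
```

```text
t 14.725 pos [ 0.5376 -0.1989  0.1423] yaw -0.0085 tilt [-0.0007 -0.001 ] open 0.0506 F [ 1.7 -0.3 -2.7]
0.0193 -0.7639 0.0053 -0.001 0.0006 -0.1131
[[0.73151129 0.09570595 0.1       ]] [[7.98479572e-01 9.59847120e-02 1.11022302e-16]]
```

move_arm:
  increments: "0.003 -0.11 0.004 -0.001 0 -0.03;0.006 -0.22 0.004 -0.001 0 -0.06;0.009 -0.33 0.004 -0.001 0 -0.09;0.012 -0.44 0.004 -0.001 0 -0.113;0.015 -0.55 0.004 -0.001 0 -0.113;0.017 -0.66 0.004 -0.001 0 -0.113;0.019 -0.74 0.004 -0.001 0 -0.113;0.019 -0.764 0.004 -0.001 0 -0.113"

```text
time_s: 15.72
tool_pos: [0.5499, 0.1848, 0.1403]
tool_rot: [-0.001, 0.998, 0.057, -0.001]
wrist_force: [0.9, -0.0, -2.7]
opening: 0.0508
finger_force: 64.6
```

move_arm:
  increments: "0 0 0.04 0 0 0;0 0 0.08 0 0 0;0 0 0.1 0 0 0;0 0 0.1 0 0 0;0 0 0.1 0 0 0"

```text
time_s: 16.35
tool_pos: [0.5522, 0.1798, 0.0908]
tool_rot: [0.0, 0.999, 0.053, 0.0]
wrist_force: [-0.4, -0.4, -2.4]
opening: 0.0504
finger_force: 64.5
```

```bash
cat > strap.py <<'E'
import sys
from h import *
n="scene"; im,d=shot(n,sys.argv[1]); tc=bot.observe()["tool_pos"]; z0=float(sys.argv[2])
i=im.astype(float); P=cloud(n,d)
k=float(sys.argv[3])
Q=P.reshape(-1,3)-[.5505,.183,0]; c,s=np.cos(.11),np.sin(.11); x=Q[:,0]*c+Q[:,1]*s; y=-Q[:,0]*s+Q[:,1]*c
m=(abs(x)<.1)&(abs(y)<.05)&(abs(Q[:,2]-(z0+.016))<.006)&(i.max(2).ravel()>60)
print(m.sum(),"z",np.median(Q[m,2]).round(4),"x",np.percentile(x[m],[.5,99.5]).round(4))
for lo,hi in((-.075,-.03),(.03,.075)):
    e=m&(x>lo)&(x<hi); print("y",np.percentile(y[e],[2,98]).round(4))
A=im[200:330,340:480]; cv2.imwrite(f"pics/{sys.argv[1]}.png",cv2.resize(A,(646,600),interpolation=cv2.INTER_CUBIC)[:,:,::-1])
E
python3 strap.py g7 .074 1; python3 inc.py .5505 .183 .038 .11
```

```text
1238 z 0.0903 x [-0.067   0.0792]
y [-0.0307  0.0202]
y [-0.0307  0.0198]
t 16.4 pos [0.5523 0.1799 0.0908] yaw 0.1065 tilt [0.0008 0.0002] open 0.0509 F [-0.3 -0.2 -3.9]
-0.0029 -0.0066 0.1057 0.0002 -0.0008 -0.0033
```

View pics/g7.png

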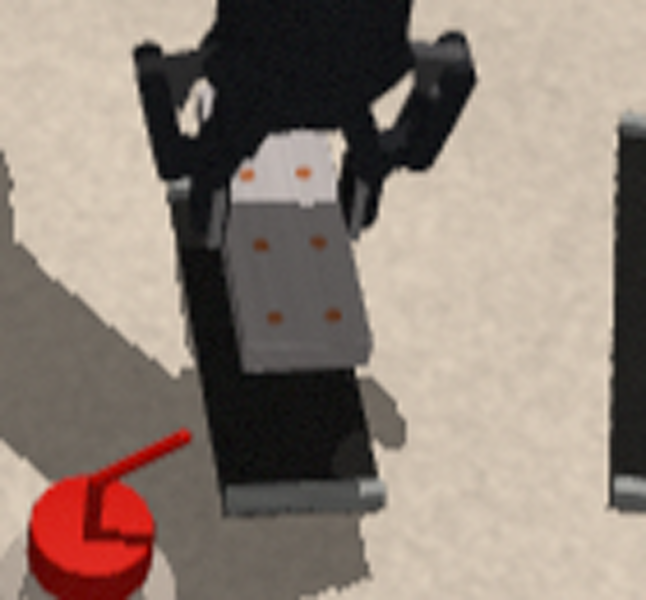

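The crop shows the strap held level over the short cradle, with its near end at (300,355). It sits about 4 mm too far along +x, so I correct for that and lower.

```bash
python3 inc.py .5475 .1837 .026 .11 .5475 .1837 .0205 .11
```

```text
t 16.4 pos [0.5523 0.1799 0.0908] yaw 0.1065 tilt [0.0008 0.0002] open 0.0509 F [-0.3 -0.2 -3.9]
-0.0088 -0.0087 0.1297 0.0002 -0.0008 -0.0033
-0.0088 -0.0087 0.1407 0.0002 -0.0008 -0.0033
```

move_arm:
  increments: "-0.009 -0.009 0 0 0 -0.003;-0.009 -0.009 0.04 0 -0.001 -0.003;-0.009 -0.009 0.09 0 -0.001 -0.003;-0.009 -0.009 0.12 0 -0.001 -0.003;-0.009 -0.009 0.13 0 -0.001 -0.003;-0.009 -0.009 0.13 0 -0.001 -0.003;-0.009 -0.009 0.13 0 -0.001 -0.003"

```text
time_s: 17.27
tool_pos: [0.5473, 0.184, 0.0258]
tool_rot: [0.0, 0.998, 0.055, -0.0]
wrist_force: [-0.3, 0.3, -1.8]
opening: 0.0504
finger_force: 64.6
```

```bash
python3 strap.py g8 .0095 1; python3 inc.py .5475 .1837 .0205 .11
```

```text
1139 z 0.0254 x [-0.0692  0.0755]
y [-0.0263  0.0238]
y [-0.0258  0.0243]
t 17.325 pos [0.5473 0.184  0.0258] yaw 0.1098 tilt [-0.0002  0.0001] open 0.0505 F [ 0.8  0.  -3. ]
0.0003 0.0006 0.0106 0.0001 0.0002 -0.0002
```

move_arm:
  increments: "-0.002 -0.001 0.004 0 0 0;-0.002 -0.001 0.008 0 0 0;-0.002 -0.001 0.011 0 0 0;-0.002 -0.001 0.011 0 0 0"

```text
time_s: 17.82
tool_pos: [0.5456, 0.1841, 0.0204]
tool_rot: [0.0, 0.998, 0.055, -0.001]
wrist_force: [-3.9, -1.9, 5.1]
opening: 0.0506
finger_force: 65.5
```

move_arm:
  increments: "0 0 0 0 0 0;0 0 0 0 0 0;0 0 0 0 0 0;0 0 -0.02 0 0 0;0 0 -0.08 0 0 0;0 0 -0.16 0 0 0;0 0 -0.24 0 0 0;0 0 -0.24 0 0 0"
  grip: 0.9

```text
time_s: 18.82
tool_pos: [0.5481, 0.1852, 0.1436]
tool_rot: [-0.001, 0.998, 0.055, 0.003]
wrist_force: [0.0, -0.6, 0.2]
opening: 0.0766
finger_force: 0.0
```

```bash
python3 inc.py .5050 -.3848 .14 -.183
```

```text
t 18.825 pos [0.5481 0.1852 0.1436] yaw 0.1097 tilt [ 0.0061 -0.0015] open 0.0766 F [ 0.  -0.6  0.2]
-0.2106 1.1237 0.0042 -0.0022 -0.0056 0.2795
```

move_arm:
  increments: "-0.02 0.12 0 0 0 0.03;-0.04 0.24 0 0 0 0.06;-0.06 0.36 0 0 0 0.1;-0.09 0.48 0 0 0 0.14;-0.11 0.6 0 0 0 0.18;-0.13 0.72 0 0 0 0.22;-0.16 0.84 0 0 0 0.26;-0.18 0.94 0.004 0 0 0.28"

```text
time_s: 19.82
tool_pos: [0.5066, -0.2954, 0.1373]
tool_rot: [0.001, 0.996, -0.093, -0.001]
wrist_force: [0.3, -0.8, 0.1]
opening: 0.0772
finger_force: 0.0
```

```bash
python3 - <<'E'
from h import *
im,d=shot("scene","g9"); n="scene"
g=colours(im)["green"]; c=proj(n,[.505,-.385,.016])[0]; m=comp(g,c,5)
T,_=shot("top","g9"); mt=comp(colours(T)["green"],proj("top",[.505,-.385,.016])[0],5)
V=[(n,m,roi(n,(.505,-.385),.13,.03)),("top",mt,roi("top",(.505,-.385),.13,.03))]
for v in(V,V[:1],V[1:]): print("dbl",*[x if np.isscalar(x) else np.round(x,4) for x in fit(v,DBL,(.505,-.385,-.183))],[int(q[1].sum()) for q in v])
print("z dbl",np.nanmedian(cloud(n,d)[...,2][m>0]))
# strap in cradle, fit by both
W=[]
for n,I in(("scene",im),("top",T)):
    i=I.astype(float); m=(i.max(2)>45)&((i[...,0]/(i[...,2]+1)<1.1)|(i[...,0]>1.5*i[...,1]))
    P=cloud(n,load(n,"g9")[1]); ro=roi(n,(.55,.183),.11,.03); W.append((n,P,m,ro))
    Q=P.reshape(-1,3)-[.5505,.183,0]; cc,s=np.cos(.11),np.sin(.11); x=Q[:,0]*cc+Q[:,1]*s; y=-Q[:,0]*s+Q[:,1]*cc
    k=(Q[:,2]>.013)&(Q[:,2]<.028)&(abs(x)<.1)&(abs(y)<.05)
    print(n,k.sum(),"strap z",np.median(Q[k,2]).round(4),"x",np.percentile(x[k],[.5,99.5]).round(4),"y",[np.percentile(y[k&(x*t>.03)],[2,98]).round(4) for t in(-1,1)])
A=np.hstack([cv2.resize(im[200:330,340:480],(400,372)),cv2.resize(T[170:290,200:330],(400,372))])
cv2.imwrite("pics/g9.png",A[:,:,::-1])
E
python3 inc.py .5050 -.3848 .08 -.183
```

```text
dbl [ 0.5051 -0.3882 -0.1299] 11667.419607843138 [2171, 304545]
dbl [ 0.5061 -0.3852 -0.1813] 103.3686274509804 [2171]
dbl [ 0.4714 -0.4453  0.479 ] 10591.133333333333 [304545]
z dbl 0.01587750241933822
scene 1576 strap z 0.0199 x [-0.0872  0.0959] y [array([-0.026 ,  0.0252]), array([-0.0258,  0.025 ])]
top 1346 strap z 0.0211 x [-0.0938  0.0907] y [array([-0.0243,  0.0277]), array([-0.0239,  0.0265])]
t 19.925 pos [ 0.5049 -0.3004  0.137 ] yaw -0.1944 tilt [-0.003  0.005] open 0.077 F [-0.   0.3 -0.5]
0.0332 0.165 0.1147 0.0047 0.0029 -0.0108
```

View pics/g9.png

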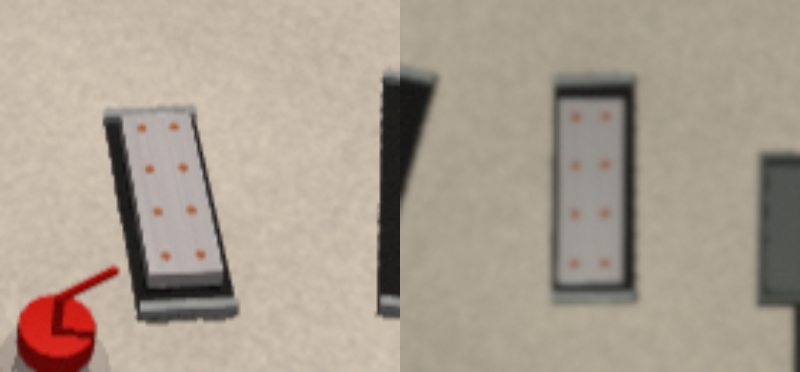

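The strap lies flat and in line in the short cradle, at (185,190) and (590,190) in the crop. To check its lengthwise centring I use the rivet centroid, and compare with the cradle's stops in the same pictures.

```bash
python3 - <<'E'
from h import *
cc,s=np.cos(.11),np.sin(.11)
for n in("scene","top"):
    I,_=load(n,"g9"); i=I.astype(float); ro=roi(n,(.55,.183),.1,.02)
    m=((i[...,0]-i[...,2])/(i.max(2)+1)); w=np.zeros((480,640)); Q=proj(n,place([box(-.072,.072,-.023,.023,.0199,.02)],(.548,.1825,.11))[0]).astype(np.float32)
    poly=cv2.fillConvexPoly(np.zeros((480,640),np.uint8),cv2.convexHull(Q).astype(np.int32),1)
    t=(m>.22)&(poly>0); N,L,st,_=cv2.connectedComponentsWithStats(t.astype(np.uint8))
    ws=np.clip(m-.12,0,None)*(cv2.dilate(t.astype(np.uint8),np.ones((3,3)))>0)
    cs=[]
    N,L=cv2.connectedComponents((ws>0).astype(np.uint8))
    for k in range(1,N):
        v,u=np.nonzero(L==k); cs.append(np.average(np.c_[u,v],axis=0,weights=ws[v,u]))
    X=unproj(n,np.array(cs),.020)-[.5505,.183,0]; xy=np.c_[X[:,0]*cc+X[:,1]*s,-X[:,0]*s+X[:,1]*cc]
    print(n,len(cs),"centre",xy.mean(0).round(4)); print(xy.round(4).tolist())
    # stops: brightness profile along the cradle axis beside the strap (y=+-0.030), at z=.012
    for y in(-.030,.030):
        xs=np.arange(-.11,.1101,.001); pts=np.c_[.5505+xs*cc-y*s,.183+xs*s+y*cc,np.full(len(xs),.012)]
        q=proj(n,pts).astype(np.float32); pr=cv2.remap(i.max(2).astype(np.float32),q[None,:,0],q[None,:,1],cv2.INTER_LINEAR).ravel()
        g=np.gradient(pr); print(n,y,"inner edges",xs[(xs<-.06)][np.argmin(g[xs<-.06])].round(4),xs[xs>.06][np.argmax(g[xs>.06])].round(4),"outer x pr",pr[::6].round().astype(int).tolist())
E
```

```text
scene 8 centre [-0.005   0.0005]
[[-0.065, -0.0116], [-0.0651, 0.0124], [-0.0249, -0.0114], [-0.025, 0.0128], [0.015, 0.0124], [0.0152, -0.0115], [0.0551, -0.0116], [0.0551, 0.0126]]
scene -0.03 inner edges -0.084 0.086 outer x pr [202, 205, 212, 161, 124, 62, 32, 33, 32, 30, 30, 30, 29, 26, 31, 32, 28, 32, 30, 24, 30, 30, 31, 31, 29, 29, 32, 32, 29, 30, 29, 25, 33, 124, 138, 69, 146]
scene 0.03 inner edges -0.084 0.102 outer x pr [204, 206, 204, 158, 130, 79, 80, 53, 76, 38, 77, 42, 68, 47, 68, 46, 62, 53, 63, 45, 59, 54, 59, 43, 58, 50, 56, 44, 57, 37, 52, 32, 52, 126, 116, 65, 195]
top 8 centre [-0.0058  0.0027]
[[0.0542, -0.0094], [0.0543, 0.0148], [0.0141, 0.0145], [0.0143, -0.0093], [-0.0257, 0.0147], [-0.0257, -0.0093], [-0.066, 0.0149], [-0.0658, -0.009]]
top -0.03 inner edges -0.098 0.092 outer x pr [179, 176, 146, 113, 77, 56, 52, 62, 57, 58, 61, 57, 59, 60, 56, 60, 61, 56, 59, 60, 55, 59, 61, 60, 60, 59, 54, 59, 59, 55, 60, 61, 74, 115, 155, 167, 164]
top 0.03 inner edges -0.086 0.083 outer x pr [176, 175, 151, 127, 91, 84, 115, 115, 108, 104, 103, 104, 106, 108, 104, 103, 103, 102, 103, 101, 102, 102, 103, 106, 105, 106, 107, 107, 106, 106, 95, 42, 68, 121, 147, 166, 165]
```

The rivets show the strap centre 5 mm short of the cradle centre along x, which agrees with the TCP readings. I'll put that right before touching the doubler.

```bash
python3 inc.py .5453 .184 .1 .11
```

```text
t 19.925 pos [ 0.5049 -0.3004  0.137 ] yaw -0.1944 tilt [-0.003  0.005] open 0.077 F [-0.   0.3 -0.5]
-0.1076 -0.9665 0.0695 0.0043 0.0036 -0.2906
```

move_arm:
  increments: "-0.0135 -0.121 0 0.004 0.004 -0.05;-0.027 -0.242 0 0.004 0.004 -0.1;-0.04 -0.362 0 0.004 0.004 -0.15;-0.054 -0.483 0 0.004 0.004 -0.2;-0.067 -0.604 0 0.004 0.004 -0.25;-0.081 -0.725 0.02 0.004 0.004 -0.29;-0.094 -0.846 0.05 0.004 0.004 -0.29;-0.1076 -0.9665 0.07 0.004 0.004 -0.29"

```text
time_s: 20.92
tool_pos: [0.5419, 0.1942, 0.1013]
tool_rot: [-0.001, 0.998, 0.06, 0.001]
wrist_force: [1.0, 0.7, -0.6]
opening: 0.0766
finger_force: 0.0
```

move_arm:
  increments: "0 0 0 0 0 0;0 0 0 0 0 0;0 0 0 0 0 0"

```text
time_s: 21.3
tool_pos: [0.5431, 0.1901, 0.1024]
tool_rot: [-0.001, 0.998, 0.059, 0.001]
wrist_force: [-0.5, 0.4, -1.0]
opening: 0.077
finger_force: 0.0
```

```bash
python3 inc.py .5453 .184 .03 .11 .5453 .184 .021 .11
```

```text
t 21.3 pos [0.5431 0.1901 0.1024] yaw 0.1177 tilt [ 0.0025 -0.0018] open 0.077 F [-0.5  0.4 -1. ]
0.0026 0.0129 0.1447 -0.0018 -0.0024 0.0073
0.0026 0.0129 0.1627 -0.0018 -0.0024 0.0073
```

move_arm:
  increments: "0.003 0.013 0 -0.001 -0.002 0.007;0.003 0.013 0.05 -0.001 -0.002 0.007;0.003 0.013 0.1 -0.001 -0.002 0.007;0.003 0.013 0.14 -0.001 -0.002 0.007;0.003 0.013 0.145 -0.001 -0.002 0.007;0.003 0.013 0.145 -0.001 -0.002 0.007"

```text
time_s: 22.05
tool_pos: [0.5461, 0.1854, 0.0305]
tool_rot: [-0.001, 0.998, 0.056, 0.001]
wrist_force: [-0.1, 0.1, -0.5]
opening: 0.0769
finger_force: 0.0
```

```bash
python3 inc.py .5453 .184 .021 .11
```

```text
t 22.05 pos [0.5461 0.1854 0.0305] yaw 0.1117 tilt [ 0.0016 -0.0019] open 0.0769 F [-0.1  0.1 -0.5]
-0.002 0.0026 0.019 -0.0018 -0.0016 0.0016
```

move_arm:
  increments: "-0.002 0.0026 0.01 -0.001 -0.001 0.001;-0.002 0.0026 0.019 -0.001 -0.001 0.001;-0.002 0.0026 0.019 -0.001 -0.001 0.001"

```text
time_s: 22.42
tool_pos: [0.5445, 0.1846, 0.0203]
tool_rot: [-0.0, 0.998, 0.056, -0.0]
wrist_force: [0.3, -0.3, 0.2]
opening: 0.0768
finger_force: 0.0
```

move_arm:
  increments: "0 0 0 0 0 0;0 0 0 0 0 0;0 0 0 0 0 0;0 0 0 0 0 0"
  grip: 0
  force: 60

```text
time_s: 22.92
tool_pos: [0.5451, 0.1849, 0.021]
tool_rot: [-0.001, 0.998, 0.056, 0.0]
wrist_force: [-0.2, -0.2, 4.9]
opening: 0.0499
finger_force: 64.7
```

```bash
python3 inc.py .5505 .183 .021 .11
```

```text
t 22.925 pos [0.5451 0.1849 0.021 ] yaw 0.112 tilt [ 0.0008 -0.0012] open 0.0499 F [-0.2 -0.2  4.9]
0.0103 0.0051 -0.0001 -0.0011 -0.0008 0.0019
```

move_arm:
  increments: "0 0 -0.008 0 0 0;0.005 0.002 -0.01 0 0 0.001;0.0105 0.004 -0.01 0 0 0.001;0.0105 0.004 -0.01 0 0 0.001;0.0105 0.004 -0.01 0 0 0.001"

```text
time_s: 23.55
tool_pos: [0.55, 0.1832, 0.0252]
tool_rot: [-0.0, 0.998, 0.055, -0.0]
wrist_force: [-0.2, -0.4, -2.7]
opening: 0.0505
finger_force: 63.8
```

```bash
python3 inc.py .5505 .183 .0205 .11
```

```text
t 23.55 pos [0.55   0.1832 0.0252] yaw 0.1108 tilt [-0.0006 -0.0008] open 0.0505 F [-0.2 -0.4 -2.7]
0.001 0.0005 0.0095 -0.0008 0.0006 0.0008
```

move_arm:
  increments: "0.001 0 0.005 0 0 0;0.001 0 0.01 0 0 0;0.001 0 0.01 0 0 0"

```text
time_s: 23.92
tool_pos: [0.5506, 0.1834, 0.021]
tool_rot: [-0.0, 0.998, 0.055, -0.0]
wrist_force: [-1.7, -0.9, 3.5]
opening: 0.0506
finger_force: 64.6
```

move_arm:
  increments: "0 0 0 0 0 0;0 0 0 0 0 0;0 0 0 0 0 0;0 0 -0.02 0 0 0;0 0 -0.08 0 0 0;0 0 -0.16 0 0 0;0 0 -0.24 0 0 0;0 0 -0.24 0 0 0"
  grip: 0.9

```text
time_s: 24.92
tool_pos: [0.5529, 0.1842, 0.1446]
tool_rot: [-0.002, 0.998, 0.055, 0.004]
wrist_force: [-0.5, 0.4, -0.4]
opening: 0.0768
finger_force: 0.0
```

```bash
python3 inc.py .5053 -.3852 .14 -.182
```

```text
t 24.925 pos [0.5529 0.1842 0.1446] yaw 0.1107 tilt [ 0.0077 -0.0028] open 0.0768 F [-0.5  0.4 -0.4]
-0.2205 1.1213 0.0043 -0.0037 -0.0069 0.2795
```

move_arm:
  increments: "-0.024 0.12 0 0 0 0.03;-0.047 0.24 0 0 0 0.06;-0.07 0.36 0 0 0 0.1;-0.094 0.48 0 0 0 0.14;-0.118 0.6 0 0 -0.002 0.18;-0.142 0.72 0 0 -0.002 0.22;-0.166 0.84 0 0 -0.002 0.26;-0.19 0.96 0.004 0 -0.002 0.28"

```text
time_s: 25.92
tool_pos: [0.5086, -0.306, 0.1375]
tool_rot: [-0.001, 0.996, -0.091, -0.002]
wrist_force: [1.4, -0.8, -0.8]
opening: 0.0771
finger_force: 0.0
```

```bash
python3 inc.py .5053 -.3852 .08 -.182
cat > rivet.py <<'E'
import sys
from h import *
cc,s=np.cos(.11),np.sin(.11)
for n in("scene","top"):
    I,_=shot(n,sys.argv[1]); i=I.astype(float); m=((i[...,0]-i[...,2])/(i.max(2)+1))
    Q=proj(n,place([box(-.07,.07,-.02,.02,.0199,.02)],(.550,.183,.11))[0]).astype(np.float32)
    poly=cv2.fillConvexPoly(np.zeros((480,640),np.uint8),cv2.convexHull(Q).astype(np.int32),1)
    t=(m>.22)&(poly>0); ws=np.clip(m-.12,0,None)*(cv2.dilate(t.astype(np.uint8),np.ones((3,3)))>0)
    N,L=cv2.connectedComponents((ws>0).astype(np.uint8)); cs=[]
    for k in range(1,N):
        v,u=np.nonzero(L==k); cs.append(np.average(np.c_[u,v],axis=0,weights=ws[v,u]))
    X=unproj(n,np.array(cs),.020)-[.5505,.183,0]; xy=np.c_[X[:,0]*cc+X[:,1]*s,-X[:,0]*s+X[:,1]*cc]
    print(n,len(cs),"centre",xy.mean(0).round(4),"ends",xy.min(0).round(4),xy.max(0).round(4))
E
python3 rivet.py g10
```

```text
t 25.925 pos [ 0.5086 -0.306   0.1375] yaw -0.1829 tilt [-0.0032 -0.0008] open 0.0771 F [ 1.4 -0.8 -0.8]
0.0227 0.1571 0.1149 -0.0008 0.003 -0.0009
scene 8 centre [ 0.0008 -0.0008] ends [-0.0594 -0.0128] [0.0609 0.0114]
top 8 centre [-0.0001  0.0014] ends [-0.0603 -0.0108] [0.06   0.0137]
```

The strap is now centred to within 1 mm. Next the doubler.

move_arm:
  increments: "0.0225 0.11 0.03 0 0.002 -0.001;0.0225 0.157 0.08 0 0.002 -0.001;0.0225 0.157 0.115 0 0.002 -0.001;0.0225 0.157 0.13 0 0.002 -0.001;0.0225 0.157 0.13 0 0.002 -0.001;0.0225 0.157 0.13 0 0.002 -0.001"
  grip: 1

```text
time_s: 26.78
tool_pos: [0.5071, -0.3826, 0.0739]
tool_rot: [-0.0, 0.996, -0.09, 0.001]
wrist_force: [0.3, -0.7, -0.1]
opening: 0.0856
finger_force: 0.0
```

```bash
python3 inc.py .5055 -.3852 .03 -.182 .5055 -.3852 .016 -.182
```

```text
t 26.775 pos [ 0.5071 -0.3826  0.0739] yaw -0.1795 tilt [ 0.0011 -0.0003] open 0.0856 F [ 0.3 -0.7 -0.1]
-0.0023 0.0057 0.0878 -0.0003 -0.0011 0.0024
-0.0023 0.0057 0.1158 -0.0003 -0.0011 0.0024
```

move_arm:
  increments: "-0.002 0.006 0.03 0 -0.001 0.002;-0.002 0.006 0.07 0 -0.001 0.002;-0.002 0.006 0.1 0 -0.001 0.002;-0.002 0.006 0.11 0 -0.001 0.002;-0.002 0.006 0.1155 0 -0.001 0.002;-0.002 0.006 0.1155 0 -0.001 0.002"

```text
time_s: 27.52
tool_pos: [0.5047, -0.3864, 0.0154]
tool_rot: [-0.0, 0.996, -0.092, -0.0]
wrist_force: [-1.1, 0.1, 0.4]
opening: 0.0858
finger_force: 0.0
```

```bash
python3 inc.py .5055 -.3852 .016 -.182
```

```text
t 27.525 pos [ 0.5047 -0.3864  0.0154] yaw -0.1834 tilt [-0.001  -0.0003] open 0.0858 F [-1.1  0.1  0.4]
0.0011 -0.0027 -0.0013 -0.0003 0.0009 -0.0014
```

move_arm:
  increments: "0.001 -0.002 0 0 0 -0.001;0.001 -0.002 0 0 0 -0.001;0.001 -0.002 0 0 0 -0.001;0.001 -0.002 0 0 0 -0.001;0.001 -0.002 0 0 0 -0.001"
  grip: 0
  force: 70

```text
time_s: 28.15
tool_pos: [0.506, -0.3852, 0.0163]
tool_rot: [-0.0, 0.996, -0.091, 0.0]
wrist_force: [-0.0, 1.9, 6.0]
opening: 0.058
finger_force: 78.3
```

```bash
python3 inc.py .54 -.1 .14 -.14
```

```text
t 28.15 pos [ 0.506  -0.3852  0.0163] yaw -0.182 tilt [ 0.0001 -0.0006] open 0.058 F [-0.   1.9  6. ]
-0.0363 -0.5734 -0.247 -0.0006 -0.0001 -0.0401
```

move_arm:
  increments: "0 0 -0.02 0 0 0;0 0 -0.07 0 0 0;0 0 -0.15 0 0 0;0 0 -0.23 0 0 0;-0.005 -0.06 -0.26 0 0 -0.02;-0.012 -0.16 -0.27 0 0 -0.04;-0.02 -0.27 -0.27 0 0 -0.04;-0.03 -0.38 -0.27 0 0 -0.04"

```text
time_s: 29.15
tool_pos: [0.524, -0.1943, 0.1498]
tool_rot: [-0.0, 0.998, -0.071, -0.001]
wrist_force: [1.1, 0.8, -5.6]
opening: 0.0586
finger_force: 77.0
```

```bash
python3 inc.py .525 .05 .15 -.14 .5245 .3765 .15 -.14
```

```text
t 29.15 pos [ 0.524  -0.1943  0.1498] yaw -0.1411 tilt [-0.0028 -0.0006] open 0.0586 F [ 1.1  0.8 -5.6]
-0.0668 -0.4841 0.0001 -0.0005 0.0027 -0.0011
-0.1597 -1.1304 0.0008 -0.0005 0.0027 -0.0011
```

move_arm:
  increments: "-0.016 -0.11 0 0 0.002 -0.001;-0.031 -0.22 0 0 0.002 -0.001;-0.047 -0.33 0 0 0.002 -0.001;-0.062 -0.44 0 0 0.002 -0.001;-0.078 -0.55 0 0 0.002 -0.001;-0.093 -0.66 0 0 0.002 -0.001;-0.109 -0.77 0 0 0.002 -0.001;-0.124 -0.88 0 0 0.002 -0.001"

```text
time_s: 30.15
tool_pos: [0.5244, 0.2492, 0.15]
tool_rot: [0.001, 0.998, -0.07, -0.0]
wrist_force: [1.2, 0.5, -4.6]
opening: 0.0585
finger_force: 77.0
```

```bash
python3 inc.py .5245 .3765 .15 -.14 .5245 .3765 .06 -.14
```

```text
t 30.15 pos [0.5244 0.2492 0.15  ] yaw -0.1399 tilt [-0.0003  0.0012] open 0.0585 F [ 1.2  0.5 -4.6]
-0.0353 -0.2522 -0.0003 0.0012 0.0003 0.0001
-0.0353 -0.2524 0.1797 0.0012 0.0003 0.0001
```

move_arm:
  increments: "-0.016 -0.11 0 0.001 0 0;-0.03 -0.21 0 0.001 0 0;-0.035 -0.252 0.04 0.001 0 0;-0.035 -0.252 0.09 0.001 0 0;-0.035 -0.252 0.14 0.001 0 0;-0.035 -0.252 0.18 0.001 0 0;-0.035 -0.252 0.19 0.001 0 0;-0.035 -0.252 0.19 0.001 0 0"

```text
time_s: 31.15
tool_pos: [0.5257, 0.3756, 0.0558]
tool_rot: [-0.001, 0.998, -0.07, 0.0]
wrist_force: [0.8, 0.5, -5.1]
opening: 0.0582
finger_force: 76.9
```

```bash
cat > dbl.py <<'E'
import sys
from h import *
z0=float(sys.argv[2]); tag=sys.argv[1]
c,s=np.cos(-.14),np.sin(-.14); o=bot.observe()["tool_pos"]
V=[]
for n in("scene","top"):
    im,_=shot(n,tag); g=colours(im)["green"]; Q=proj(n,place([box(-.12,.12,-.05,.05,0,z0+.016)],(.5245,.3765,-.14))[0]).astype(np.float32)
    poly=cv2.fillConvexPoly(np.zeros((480,640),np.uint8),cv2.convexHull(Q).astype(np.int32),1)
    V.append((n,(g&(poly>0)),roi(n,(.5245,.3765),.14,.08)))
n,m,r=V[0]; v,u=np.nonzero(m); X=unproj(n,np.c_[u,v],z0+.016)-[.5245,.3765,0]; x=X[:,0]*c+X[:,1]*s;y=-X[:,0]*s+X[:,1]*c
print("scene green x",np.percentile(x,[.3,99.7]).round(4),"y",np.percentile(y,[1,99]).round(4))
if len(sys.argv)>3:
    V=[(n,cv2.morphologyEx(m.astype(np.uint8),cv2.MORPH_CLOSE,np.ones((5,5))).astype(float),r) for n,m,r in V]
    for v in(V,V[:1],V[1:]): p,f=fit(v,DBL,(.5245,.3765,-.14),z0); d=p[:2]-[.5245,.3765]; print([q[0] for q in v],p.round(4),round(f,1),"in cradle",round(d[0]*c+d[1]*s,4),round(-d[0]*s+d[1]*c,4))
im=load("scene",tag)[0]; T=load("top",tag)[0]
cv2.imwrite(f"pics/{tag}.png",np.hstack([cv2.resize(im[180:330,420:570],(400,400)),cv2.resize(T[170:300,130:260],(400,400))])[:,:,::-1])
E
python3 dbl.py g11 .04; python3 inc.py .5245 .3765 .03 -.14
```

```text
scene green x [-0.0783  0.109 ] y [-0.0332  0.0271]
t 31.25 pos [0.5262 0.3762 0.0568] yaw -0.1395 tilt [ 0.0021 -0.0031] open 0.0579 F [-0.4  0.4 -5.2]
-0.0035 -0.0 0.0536 -0.0029 -0.002 0.0004
```

View pics/g11.png

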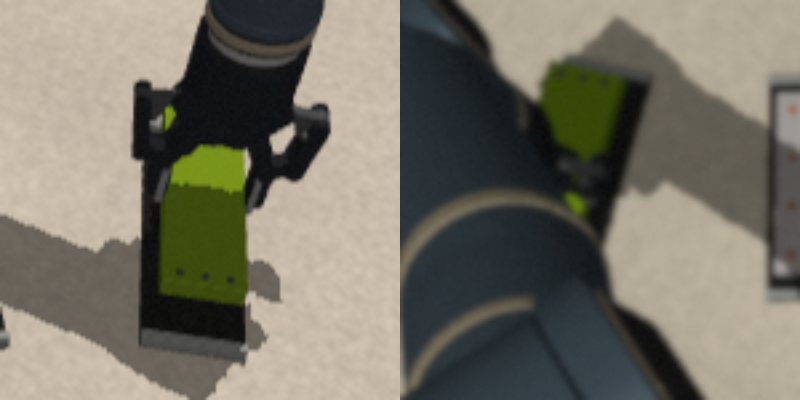

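The crop shows the doubler held level over the long cradle, with its near end at (205,290). Lowering at the cradle centre.

move_arm:
  increments: "-0.0035 0 0.02 -0.002 -0.001 0;-0.0035 0 0.04 -0.002 -0.001 0;-0.0035 0 0.06 -0.002 -0.001 0;-0.0035 0 0.062 -0.002 -0.001 0;-0.0035 0 0.062 -0.002 -0.001 0"

```text
time_s: 31.88
tool_pos: [0.5238, 0.376, 0.0245]
tool_rot: [0.0, 0.998, -0.07, -0.0]
wrist_force: [0.4, 0.3, -5.3]
opening: 0.0579
finger_force: 76.9
```

```bash
python3 inc.py .5245 .3765 .0203 -.14
```

```text
t 31.875 pos [0.5238 0.376  0.0245] yaw -0.1394 tilt [-0.0005  0.0006] open 0.0579 F [ 0.4  0.3 -5.3]
0.0012 -0.0012 0.0085 0.0006 0.0005 0.0006
```

move_arm:
  increments: "0.0012 -0.001 0.004 0 0 0;0.0012 -0.001 0.008 0 0 0;0.0012 -0.001 0.009 0 0 0;0.0012 -0.001 0.009 0 0 0"

```text
time_s: 32.38
tool_pos: [0.5245, 0.3764, 0.0205]
tool_rot: [0.0, 0.998, -0.07, -0.0]
wrist_force: [-0.5, 0.0, -4.9]
opening: 0.0577
finger_force: 77.1
```

move_arm:
  increments: "0 0 0 0 0 0;0 0 0 0 0 0;0 0 0 0 0 0;0 0 -0.02 0 0 0;0 0 -0.08 0 0 0;0 0 -0.16 0 0 0;0 0 -0.26 0 0 0;0 0 -0.26 0 0 0"
  grip: 1

```text
time_s: 33.38
tool_pos: [0.5269, 0.3786, 0.156]
tool_rot: [-0.003, 0.998, -0.07, 0.004]
wrist_force: [-0.1, 0.4, -0.2]
opening: 0.0854
finger_force: 0.0
```

move_arm:
  increments: "-0.06 0.08 -0.06 0 0 0;-0.12 0.18 -0.1 0 0 0;-0.12 0.3 -0.1 0 0 0;-0.12 0.4 -0.1 0 0 0;-0.12 0.5 -0.1 0 0 0;-0.12 0.6 -0.1 0 0 0;-0.12 0.7 -0.1 0 0 0;-0.12 0.7 -0.1 0 0 0"

```text
time_s: 34.38
tool_pos: [0.4153, 0.0346, 0.2001]
tool_rot: [0.001, 0.997, -0.073, -0.001]
wrist_force: [-0.1, 0.2, -0.6]
opening: 0.0855
finger_force: 0.0
```

```bash
python3 dbl.py g12 .004 1; python3 rivet.py g13; python3 - <<'E'
from h import *
im,_=load("scene","g13"); cv2.imwrite("pics/fin.png",im[:,:,::-1])
E
```

```text
scene green x [-0.0943  0.1061] y [-0.0322  0.0283]
['scene', 'top'] [ 0.5234  0.3769 -0.1425] 233.0 in cradle -0.0011 0.0002
['scene'] [ 0.5237  0.3759 -0.1432] 70.2 in cradle -0.0007 -0.0007
['top'] [ 0.5236  0.3787 -0.1451] 93.8 in cradle -0.0012 0.002
scene 8 centre [ 0.0008 -0.0008] ends [-0.0594 -0.0128] [0.0609 0.0114]
top 8 centre [-0.0002  0.0013] ends [-0.0603 -0.0119] [0.0599 0.0137]
```

View pics/fin.png

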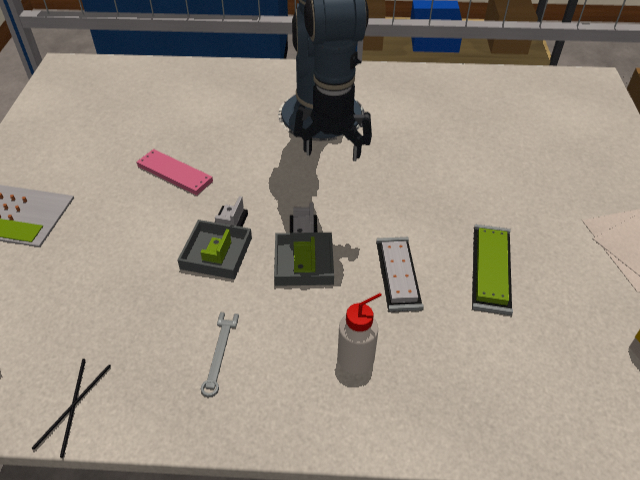

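The final view shows both brackets upright in their bins at (215,245) and (304,258), the strap at (399,272) and the doubler at (492,265), each in its cradle and within about 1 mm of centre. The gripper is empty and clear.

```bash
python3 -c "
from station import order
print(order.sign_off())"
```

```text
the job is handed in; nothing more can be done
None
```

The job is done and handed in at about 34 s: both brackets stand upright in the bins of their own hand, and the strap and doubler lie flat in their cradles, each within about 1 mm of centre; the strap was first set down 5 mm off and was re-centred before the doubler was touched.

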